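# Pack the keyed routing templates and stack the tote on the kit tray

### The arm

A 6-joint arm with a two-finger parallel gripper is mounted at the origin on the work surface. World frame = base frame: x ahead of the robot, y to its left, z up, the work surface at z = 0. Lengths are in m, angles in rad, forces in N, time in s.
With the tool pointing down it reaches from about 0.325 to 1 m from the base axis. Payload 5.1 kg.
Tool frame: the origin (TCP) lies between the finger pads; the fingertips stand 8 mm ahead of it and the grasp point (between the pads) lies 11 mm behind it (env.tips_ahead is the distance from the TCP to the fingertips, in m); x points along the fingers, z is the direction in which the jaws open and shut, and the axes are right-handed (so a half turn about x gives the same grasp; the last joint's range is limited). The gripper opens to 85 mm and grips with 20 to 120 N. Pads are 22 mm wide; open, the fingers measure 114 mm over their backs; the gripper's body (76 mm by 85 mm) begins 54 mm behind the grasp point. The pads swing forward as they close: fully open they stand 13 mm farther back than shut.
Start: joints at [1.12, 0.124, 1.65, -0, 1.367, -0.083], TCP at [0.234, 0.607, 0.214] pointing down, gripper open.
Joint ranges: [-2.61, 2.61], [-1.02, 2.33], [0.03, 2.71], [-1.35, 4.49], [0.32, 2.68], [-2.91, 2.91]. Speed limits (rad/s): [2.57, 2.57, 3.14, 3.14, 3.14, 3.14].

### API

Orientations are given as a unit quaternion [x, y, z, w].
In Python, from station import env gives the robot as it stands.
- The arm moves only by the tool move_arm, never from a script. Its argument "deltas" is a list of rows, each a list of 2 entries, a list of its own where there are three numbers: the shift along the tool's x, y, z in mm, then the turn, a rotation vector about the tool's x, y, z in rad. In form: [[[x, y, z], [rx, ry, rz]], ...]. A call has 1 to 10 rows; each row shifts and turns the commanded pose from where the row before left it, along the tool's axes as they then stand; what a row does not reach is not made up. A row lasts 1/8 s, in which the tool goes at most 62.5 mm and 10.7 degrees, less where a joint would pass 70% of its speed; a pose out of reach is approached as far as the arm can. A call with a gripper value outside its range is refused whole. "hand" is the finger opening in mm, from 0 to 85.4, set as the call begins (left out, the last holds). The fingers move at their own pace and stop on an object; "force" is the grip in N (left out, the last holds). Time passes only in rows, so rows that do not move let the fingers close. It gives the time, the measured TCP pose, the force and the opening at its end, in the units of the state.
- env.get_state(): the state, without advancing time (a new reading comes with each control period).
- env.get_image(name): name is "scene" or "top" or "wrist"; returns the picture (384x512x3 uint8, blue, green, red); there is no depth.
- env.camera_params(name): a dict with "fx", "fy", "cx", "cy" (pixels), "R" (3x3) and "t" (3): a world point X has camera coordinates R X + t. Camera axes: x right, y down, z forward; pixel columns grow to the right and rows downward; lengths in m; the calibration is good to about 2 mm. A picture is of the moment at which its call begins: read the wrist's pose just before it. camera_params takes no time and is no camera call; for the wrist camera it gives the pose at the moment of the call.
- env.sign_off(): hands the job in, once; it reports no verdict.
The state is a dict: "t": time; "q": joint angles; "joint_vel": joint speeds; "tau": joint torques, N m; "position": TCP position; "ee_rot": TCP orientation; "wrist_force": force on the tool from outside, world axes, zero at the start; "torque": the same for the moment, N m; "width": finger opening in m.
Only numpy, scipy, OpenCV 4.12 (cv2) and the standard library are available. Lean on these libraries where they do the work, as an engineer would, in place of code of your own. Each camera call takes 0.05 s, during which the arm holds its last target.

### The job

Pack the template kit: first take the wooden offcut out of the kit tray and put it in the scrap bin, then set the template with one flat side and the template with a notch fully down into their matching pockets in the tray. Last, turn the loose tote half a turn and set it on the tray so that its side ribs rest level on the tray's ledges, inside the rim, instead of nesting down. Leave the plain round template and everything else on the bench where it is.

Things in the scene. Friction and masses are not known exactly. Their poses are not given: they have to be found in the camera images.
- kit_tray: Grey open tray fixed to the bench (bench top z = 0), 132 (x) x 196 (y) x 72 mm high, walls 6; origin under its centre, z up. A wooden nest board fills it up to z = 20, with two round pockets, radius 39.5, floor at z = 8, centres x = 0, y = +45 (flat-sided) and y = -45 (with a key). Three ledges jut 16 inward from the long walls, tops at z = 62, 10 below the rim.
- flat_pocket (a point): Centre of the floor of the pocket with a flat side (tray y = +45, z = 8 mm). Axes as the tray. The flat lies towards the tray's +x, 27.5 mm from this point. Pocket 12 mm deep.
- flat_pocket_edge (a point): On the floor of the flat-sided pocket, 26 mm from its centre towards the tray's +x: where the middle of the template's flat belongs.
- notch_pocket (a point): Centre of the floor of the pocket with a key (tray y = -45, z = 8 mm). Axes as the tray. The key, 16 mm wide, juts in from the tray's -x side up to 21 mm from this point. Pocket 12 mm deep.
- notch_pocket_edge (a point): In the key, 26 mm from the pocket's centre towards the tray's -x: where the template's notch belongs.
- single_ledge (a point): Middle of the top of the single ledge (tray x = +53, y = 0, z = 62 mm), on the tray's +x wall (y from -25 to 25). The other two ledges are on the -x wall, y from 38 to 86 and from -86 to -38.
- template_flat: Plywood disc, 76 mm across, 16 thick, with one flat side at x = +26 (square to its x); lower edge bevelled by 2. Square wooden grip 30 x 30 x 30 on top at the centre, sides along x and y, top at z = 46. 160 g. Origin: centre of underside. Fits its pocket with 1.5 mm play, only with its x along the tray's +x; seated, its underside is on the pocket floor.
- flat_edge (a point): Middle of the template's flat, at its underside (template x = +26 mm).
- template_notch: Plywood disc, 76 mm across, 16 thick, with a notch 20 wide in its +x edge running in to x = +19; lower edge bevelled by 2. Same grip as the other: 30 x 30 x 30, sides along x and y, top at z = 46. 160 g. Origin: centre of underside. Fits its pocket with 1.5 to 2 mm play, only with its x along the tray's -x (half a turn from the tray).
- notch_edge (a point): Point in the notch at the template's x = +26 mm, at its underside.
- template_plain: Bystander: plain full-round template without flat or notch, otherwise alike (76 mm across, same grip). Leave it. The three templates lie in any order in three spots. Origin: centre of underside.
- offcut: Dark wooden offcut, 90 (x) x 36 (y) x 44 mm high, about 100 g, lying along the tray's x across the middle of the nest board, over parts of both pockets (its underside at z = 20). Origin: centre of its underside.
- scrap_bin: Open plywood scrap bin, fixed, 110 (x) x 150 (y) x 60 mm high, walls and floor 4. Origin: centre of its underside.
- top_tote: Loose grey open tote, 0.3 to 0.5 kg: core 82 (x) x 176 (y) x 50 mm high, floor 6; square post 34 x 34 at its centre as a grip, sides along x and y, top at z = 100; dividers 30 high along y. Origin: centre of underside. Starts within 1 rad of the tray's yaw, as it would nest. Stacks with its x along the tray's -x: underside at tray z = 62, 4 mm play inside the rim.
- single_rib (a point): Under the tote's single outside rib (tote x = -53, y = 0 mm). Ribs are 15 thick, lower edges bevelled by 5, 44 long, from underside to rim: one mid -x side, two on the +x side at y = +62 and -62; 112 over the ribs. Stacked, it is on the single ledge; turned the other way the ribs drop between the ledges.
- glue_bottle: Bystander: white glue bottle. Leave it where it is. 68 across, 120 high; origin under its centre.
- mallet: Bystander: wooden mallet lying down. Leave it where it is. 260 long along x; origin under its middle.
- screwdriver: Bystander: screwdriver with wooden handle. Leave it where it is. 200 long along x; origin under its middle.
- sanding_block: Bystander: cork sanding block. Leave it where it is. 55 x 110 x 30; origin under its centre.
- pencil_cup: Bystander: aluminium cup. Leave it where it is. 72 across, 90 high; origin under its centre.
- wrench: Bystander: open-ended wrench. Leave it where it is. 180 long along x; origin under its middle.
- bar_clamp: Bystander: steel bar clamp lying flat. Leave it where it is. 200 long along y; origin under its bar.
Things that resemble listed ones, but are neither listed nor needed, are in the scene too. Leave any pink look-alike of the template_flat alone.

How it is judged:
On the way, in this order (a step that is already met when the one before it is completed fails the run):
1. the offcut lies in the scrap bin (x of offcut in the frame of scrap_bin between -0.052 and 0.052 m and y of offcut in the frame of scrap_bin between -0.072 and 0.072 m and height (world z) of offcut below 0.055 m), for 0.2 s.
2. both keyed templates are seated in their pockets (distance between template_flat and flat_pocket below 0.004 m and horizontal distance between flat_edge and flat_pocket_edge below 0.006 m and angle between each of template_flat, template_notch's own z axis and vertical below 0.05 rad and z of each of template_flat, template_notch in the frame of kit_tray below 0.0105 m and distance between template_notch and notch_pocket below 0.004 m and horizontal distance between notch_edge and notch_pocket_edge below 0.006 m), for 0.2 s.
3. the tote is stacked on the ledges, turned half round (horizontal distance between top_tote and kit_tray below 0.009 m and horizontal distance between single_rib and single_ledge below 0.01 m and z of top_tote in the frame of kit_tray between 0.059 and 0.065 m and angle between top_tote's own z axis and vertical below 0.04 rad), for 0.2 s.
At the end, for the whole second after the job is handed in: Offcut in the scrap bin; each keyed template in its own pocket, within 4 mm of the floor centre, its key edge within 6 mm, at most 2.5 mm up, level; tote level on the ledges (underside 59 to 65 mm up, within 9 mm of centre, single rib within 10 mm of single ledge); all released and at rest (all of step 1 and all of step 2 and all of step 3 and linear speed of each of top_tote, template_flat, template_notch, offcut below 0.02 m/s); the robot touches nothing.
It fails at once if the plain round template is moved more than 40 mm (distance of template_plain from where it was at the start of the episode above 0.04 m).
It fails at once if another bystander is moved more than 40 mm (distance of any of glue_bottle, mallet, screwdriver, sanding_block, pencil_cup, wrench, bar_clamp from where it was at the start of the episode above 0.04 m).
It also fails if it takes over 72 s, if anything falls off the work surface, if the arm or the gripper's body presses on something with over 40 N, if the wrist force passes 120 N, or if a joint passes its speed limit or range.

## Working session

There is one attempt and no reset: what is moved stays moved. The work goes in short steps, Python scripts to look and compute and a tool call to move; the robot and the scene stay as the last step left them, time stands still between calls to the robot, and variables do not carry over. Pictures are saved under pics/ and viewed, and the job is handed in when it is done.

Besides the shell and the picture viewer there is one more tool, called after "Emit:" as name(argument=value, ...), one argument or row to a line, values as JSON. move_arm: Moves the arm, as the interface text tells. Its arguments: {"type":"object","properties":{"deltas":{"type":"array","items":{"type":"array"}},"hand":{"type":"number"},"force":{"type":"number"}},"required":["deltas"]}

```bash
ls; mkdir -p pics
python3 - <<'E'
from station import env
import cv2, numpy as np
s=env.get_state(); print(s)
for n in ["scene","top","wrist"]:
    p=env.camera_params(n); print(n,p)
    cv2.imwrite(f"pics/{n}0.png",env.get_image(n))
print(env.tips_ahead)
E
```

```text
pics
{'t': 0.0, 'q': array([ 1.12039062e+00,  1.24510975e-01,  1.65170134e+00, -3.31580074e-05,
        1.36748221e+00, -8.26131706e-02]), 'joint_vel': array([-1.71690221e-03,  2.39136031e-05, -1.47342935e-03,  9.22122115e-04,
        3.95866994e-04,  1.08899498e-03]), 'tau': array([-7.51382286e-04, -4.23619509e+01, -3.65449047e+01, -8.74011562e-05,
        6.99818716e-03, -3.90756441e-06]), 'position': array([0.23346965, 0.60592161, 0.21283309]), 'ee_rot': array([-0.40051881,  0.58363805,  0.39976182,  0.58235882]), 'wrist_force': array([ 0.73553044, -0.00694027,  1.02429908]), 'torque': array([ 0.00580999,  0.01418891, -0.04542729]), 'width': 0.08536850555424433}
scene {'fx': 448.1740573798306, 'fy': 448.1740573798306, 'cx': 261.3809544699781, 'cy': 186.61046621155998, 'R': array([[ 0.75176364,  0.65936025,  0.00977238],
       [ 0.43607858, -0.48596546, -0.75741207],
       [-0.49465837,  0.57365638, -0.65286404]]), 't': array([-0.42223377, -0.16952172,  1.90653364])}
top {'fx': 430.0228254462496, 'fy': 430.0228254462496, 'cx': 259.3612902398886, 'cy': 189.4187324132619, 'R': array([[ 0.01727237, -0.99983176, -0.00617355],
       [-0.98766212, -0.01610032, -0.15577005],
       [ 0.15564445,  0.0087879 , -0.98777405]]), 't': array([0.04553968, 0.54047675, 1.3292711 ])}
wrist {'fx': 346.225477057445, 'fy': 346.225477057445, 'cx': 249.41626905515005, 'cy': 198.81173005592612, 'R': array([[ 0.35933675,  0.93320632, -0.00175284],
       [ 0.89725605, -0.34497633,  0.27554112],
       [ 0.25653202, -0.1005848 , -0.96128769]]), 't': array([-0.6492701 , -0.03649285,  0.37832316])}
0.008
```

View pics/scene0.png

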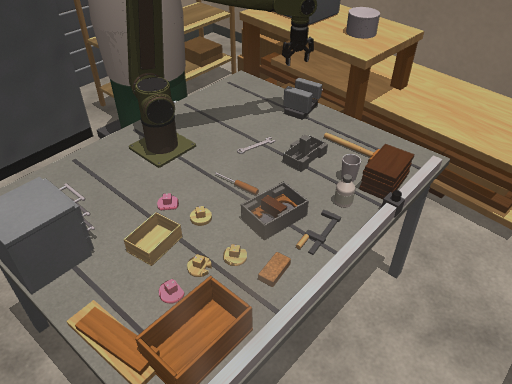

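View pics/top0.png

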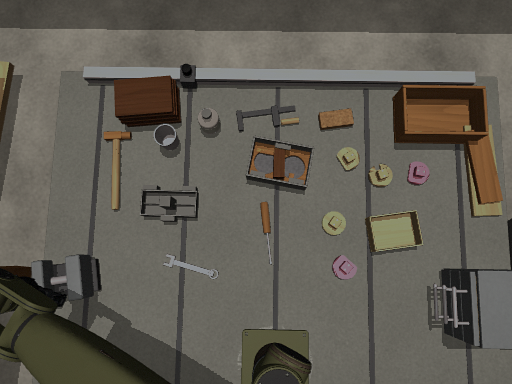

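View pics/wrist0.png

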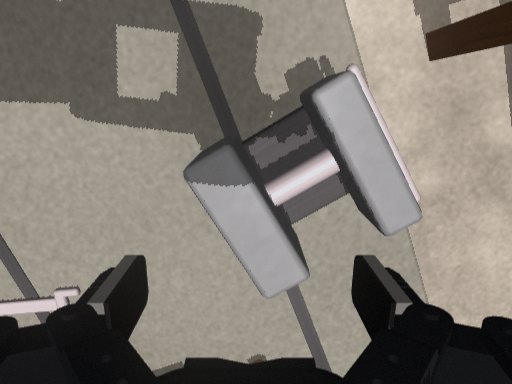

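The scene view shows the tray at (275,208) with the offcut, three plywood templates at (201,215), (199,265) and (235,254), two pink look-alikes at (168,202) and (171,291), the bin at (153,238), and the tote at (305,151). In the top view the tray is at (280,163), the templates at (348,159), (381,175) and (334,223), the pink ones at (418,173) and (345,267), the bin at (396,231), and the tote at (170,203). Next I'll take closer crops.

Run:
```python
import cv2
a=cv2.imread("pics/top0.png")
cv2.imwrite("pics/c1.png",cv2.resize(a[120:260,235:435],None,fx=4,fy=4,interpolation=cv2.INTER_CUBIC))
cv2.imwrite("pics/c2.png",cv2.resize(a[130:280,100:250],None,fx=4,fy=4,interpolation=cv2.INTER_CUBIC))
```

```text
(no output)
```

View pics/c1.png

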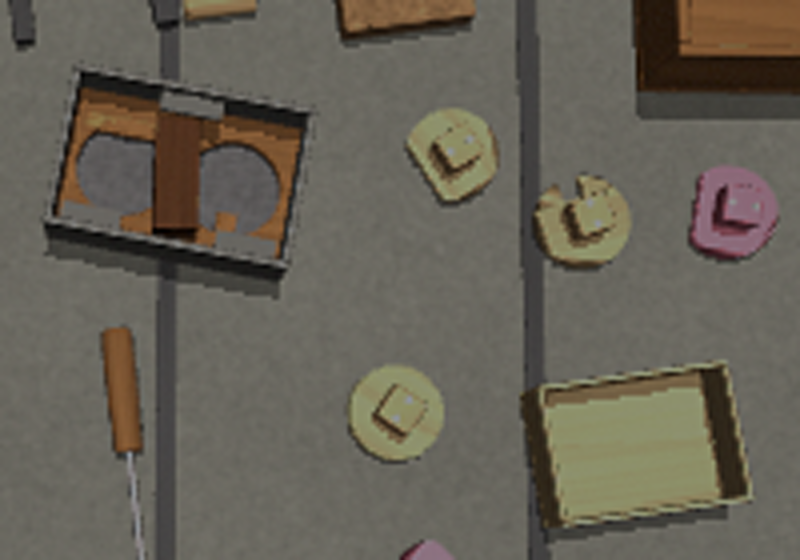

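View pics/c2.png

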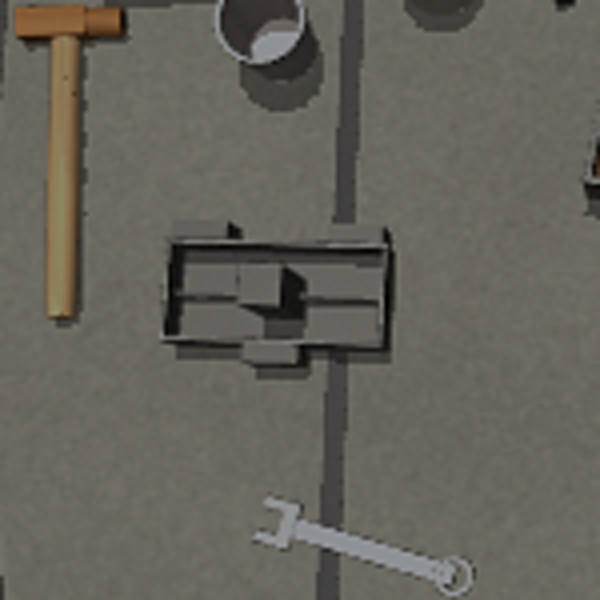

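By shape in the top view: the flat-sided template is the plywood one at (348,159), with its flat to the lower left. The notched one is at (381,175), with its notch up and to the left. The plain round one is at (334,223), and the pink ones at (418,173) and (345,267) are decoys. The offcut is the dark brown block at (278,163); the similar dark stack at (147,97) is not it. The tote is at (170,203). The grey, pale object at the gripper start is not needed. Now I'll take coarse measurements.

```bash
cat > h.py <<'E'
import numpy as np, cv2
from station import env
from scipy.spatial.transform import Rotation as Ro
def ray(uv,p,z):
    uv=np.atleast_2d(np.asarray(uv,float)); R=np.array(p["R"]);t=np.array(p["t"])
    d=np.c_[(uv[:,0]-p["cx"])/p["fx"],(uv[:,1]-p["cy"])/p["fy"],np.ones(len(uv))]@R
    c=-R.T@t
    return c+d*((z-c[2])/d[:,2])[:,None]
def proj(X,p):
    X=np.atleast_2d(X); c=X@np.array(p["R"]).T+np.array(p["t"])
    return np.c_[p["fx"]*c[:,0]/c[:,2]+p["cx"],p["fy"]*c[:,1]/c[:,2]+p["cy"]]
def psi(s=None):
    s=s or env.get_state(); z=Ro.from_quat(s["ee_rot"]).as_matrix()[:,2]; return np.arctan2(z[1],z[0])
def plan(pos=None,ps=None):
    """prints: turn about tool x first (levelled), then shift in the tool axes after the turn"""
    s=env.get_state(); R=Ro.from_quat(s["ee_rot"]).as_matrix()
    p0=s["position"]; a=psi(s) if ps is None else ps
    pos=p0 if pos is None else np.array(pos)
    z=np.array([np.cos(a),np.sin(a),0]); x=np.array([0,0,-1.]); T=np.c_[x,np.cross(z,x),z]
    rv=Ro.from_matrix(R.T@T).as_rotvec()
    print("t",round(s["t"],2),"pos",p0.round(4),"psi",round(psi(s),4),"q6",round(s["q"][5],3),"w",round(s["width"]*1e3,1))
    print(" turn",rv.round(4)," then shift mm",((pos-p0)@T*1e3).round(1))
E
python3 - <<'E'
from h import *
s=env.get_state(); print("psi",psi(s), "q1",s["q"][0],"q6",s["q"][5]); R=Ro.from_quat(s["ee_rot"]).as_matrix(); print(R.round(3))
p=env.camera_params("wrist"); c=-p["R"].T@p["t"]; print("cam in tool",R.T@(c-s["position"]), (p["R"]@R).round(3))
a=cv2.imread("pics/top0.png"); p=env.camera_params("top"); hsv=cv2.cvtColor(a,cv2.COLOR_BGR2HSV)
for uv in [(348,159),(381,175),(334,223),(396,231),(418,173),(278,150),(255,150)]: print(uv,hsv[uv[1],uv[0]])
m=cv2.inRange(hsv,(20,60,90),(35,255,255))
cs,_=cv2.findContours(m,cv2.RETR_EXTERNAL,cv2.CHAIN_APPROX_NONE)
for c in cs:
    if cv2.contourArea(c)>150:
        x,r=cv2.minEnclosingCircle(c); print(np.round(x),round(r,1),cv2.contourArea(c),ray([x],p,.016).round(3))
q=lambda u,v:(235+u/4,120+v/4)
print("tray rim",ray([q(78,70),q(312,113),q(285,270),q(48,232)],p,.072).round(3))
print("offcut top",ray([q(157,112),q(200,115),q(196,232),q(152,228)],p,.064).round(3))
print("bin rim",ray([q(525,392),q(728,363),q(750,497),q(553,526)],p,.06).round(3))
q=lambda u,v:(100+u/4,130+v/4)
print("tote rim",ray([q(168,240),q(390,240),q(388,350),q(165,342)],p,.05).round(3))
print("post",ray([q(240,264),q(283,264),q(283,305),q(238,302)],p,.1).round(3))
E
```

```text
psi 1.2030274673333907 q1 1.1204148832318366 q6 -0.08261399928031832
[[-0.001 -0.933  0.36 ]
 [-0.001  0.36   0.933]
 [-1.     0.    -0.002]]
cam in tool [-0.15961835  0.06931411  0.00018662] [[-0.     0.     1.   ]
 [-0.276 -0.961  0.   ]
 [ 0.961 -0.276  0.   ]]
(348, 159) [ 27  82 143]
(381, 175) [ 29  78 141]
(334, 223) [ 31  48 142]
(396, 231) [ 29  73 140]
(418, 173) [165  56 140]
(278, 150) [ 11 159  77]
(255, 150) [ 14 150 122]
[393. 233.] 24.0 1103.0 [[ 0.408 -0.373  0.016]]
[333. 223.] 11.9 400.0 [[ 0.439 -0.184  0.016]]
[380. 175.] 11.8 240.5 [[ 0.599 -0.339  0.016]]
[484. 186.] 32.1 371.0 [[ 0.565 -0.676  0.016]]
[348. 158.] 11.4 311.0 [[ 0.653 -0.234  0.016]]
tray rim [[ 0.702  0.073  0.072]
 [ 0.67  -0.113  0.072]
 [ 0.543 -0.092  0.072]
 [ 0.571  0.094  0.072]]
offcut top [[ 0.671  0.009  0.064]
 [ 0.669 -0.025  0.064]
 [ 0.574 -0.023  0.064]
 [ 0.577  0.012  0.064]]
bin rim [[ 0.452 -0.28   0.06 ]
 [ 0.478 -0.438  0.06 ]
 [ 0.374 -0.451  0.06 ]
 [ 0.349 -0.299  0.06 ]]
tote rim [[0.531 0.427 0.05 ]
 [0.533 0.251 0.05 ]
 [0.446 0.249 0.05 ]
 [0.449 0.425 0.05 ]]
post [[0.505 0.357 0.1  ]
 [0.506 0.324 0.1  ]
 [0.474 0.323 0.1  ]
 [0.476 0.357 0.1  ]]
```

Run:
```python
from h import *
plan([.49,.34,.25],1.41)
plan([.62,-.01,.25],1.41)
```

```text
t 0.15 pos [0.2335 0.6061 0.2131] psi 1.203 q6 -0.083 w 85.9
 turn [-0.207  -0.0016 -0.0003]  then shift mm [ -36.9 -295.8 -221.6]
t 0.15 pos [0.2335 0.6061 0.2131] psi 1.203 q6 -0.083 w 85.9
 turn [-0.207  -0.0016 -0.0003]  then shift mm [ -36.9 -480.1 -546.2]
```

Emit:
move_arm(
  deltas=[
    [[-18, 0, 0], [-0.104, 0, 0]],
    [[-18, 0, 0], [-0.103, 0, 0]],
    [[0, -37, -27.7], [0, 0, 0]],
    [[0, -37, -27.7], [0, 0, 0]],
    [[0, -37, -27.7], [0, 0, 0]],
    [[0, -37, -27.7], [0, 0, 0]],
    [[0, -37, -27.7], [0, 0, 0]],
    [[0, -37, -27.7], [0, 0, 0]],
    [[0, -37, -27.7], [0, 0, 0]],
    [[0, -37, -27.7], [0, 0, 0]],
  ],
)

```text
t: 1.4
position: [0.4912, 0.3391, 0.2498]
ee_rot: [-0.458, 0.539, 0.458, 0.538]
wrist_force: [0.6, -0.8, 0.9]
width: 0.0851
```

Emit:
move_arm(
  deltas=[
    [[0, 0, 0], [0, 0, 0]],
  ],
)

```text
t: 1.52
position: [0.492, 0.3382, 0.2496]
ee_rot: [-0.457, 0.54, 0.457, 0.539]
wrist_force: [-0.2, -0.2, -0.2]
width: 0.0855
```

```bash
cat >> h.py <<'E'
import json
def snap(name,cam="wrist"):
    p=env.camera_params(cam); im=env.get_image(cam); cv2.imwrite(f"pics/{name}.png",im)
    json.dump({k:np.array(v).tolist() for k,v in p.items()},open(f"pics/{name}.json","w"))
    return im,p
def load(name):
    p=json.load(open(f"pics/{name}.json")); return cv2.imread(f"pics/{name}.png"),{k:np.array(v) for k,v in p.items()}
E
python3 - <<'E'
from h import *
plan([.62,-.01,.25],1.41); snap("tote1")
E
```

```text
t 1.52 pos [0.492  0.3382 0.2496] psi 1.4057 q6 -0.893 w 85.5
 turn [-0.0043 -0.0008 -0.0004]  then shift mm [  -0.4 -182.1 -323.2]
```

View pics/tote1.png

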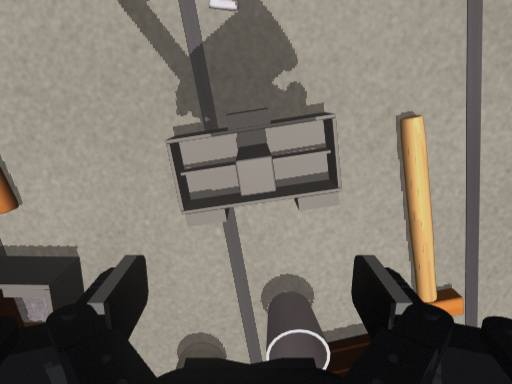

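The wrist view shows the tote with its post top at about (256,175) and its rim corners at (167,140), (333,114), (340,190) and (184,212). The single rib is on the near-robot side. Next, the tray.

Emit:
move_arm(
  deltas=[
    [[0, -22.8, -40.4], [0, 0, 0]],
    [[0, -22.8, -40.4], [0, 0, 0]],
    [[0, -22.8, -40.4], [0, 0, 0]],
    [[0, -22.8, -40.4], [0, 0, 0]],
    [[0, -22.8, -40.4], [0, 0, 0]],
    [[0, -22.8, -40.4], [0, 0, 0]],
    [[0, -22.8, -40.4], [0, 0, 0]],
    [[0, -22.8, -40.4], [0, 0, 0]],
    [[0, 0, 0], [0, 0, 0]],
    [[0, 0, 0], [0, 0, 0]],
  ],
)

```text
t: 2.82
position: [0.6184, -0.0066, 0.2498]
ee_rot: [-0.458, 0.538, 0.459, 0.538]
wrist_force: [-0.3, 0.6, 0.2]
width: 0.0855
```

Run:
```python
from h import *
plan([.62,-.01,.25],1.41); im,p=snap("tray1")
```

```text
t 2.83 pos [ 0.6184 -0.0066  0.2498] psi 1.411 q6 -1.509 w 85.5
 turn [ 0.001   0.0006 -0.0008]  then shift mm [-0.2 -2.1 -3.1]
```

View pics/tray1.png

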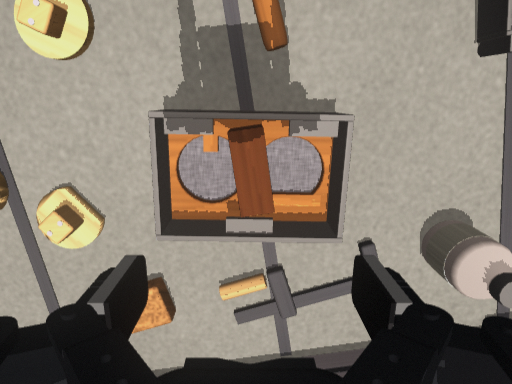

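The tray is at (252,176) and the offcut at (252,170). The flat pocket (flat along its bottom) is at right, (293,167), and the keyed pocket (key at (210,145)) at left, (212,167). I'll zoom in to read corners.

Run:
```python
from h import *
im,p=load("tray1")
cv2.imwrite("pics/c3.png",cv2.resize(im[105:250,145:360],None,fx=3.7,fy=3.7,interpolation=cv2.INTER_CUBIC))
im,p=load("tote1")
cv2.imwrite("pics/c4.png",cv2.resize(im[100:230,155:355],None,fx=4,fy=4,interpolation=cv2.INTER_CUBIC))
```

```text
(no output)
```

View pics/c3.png

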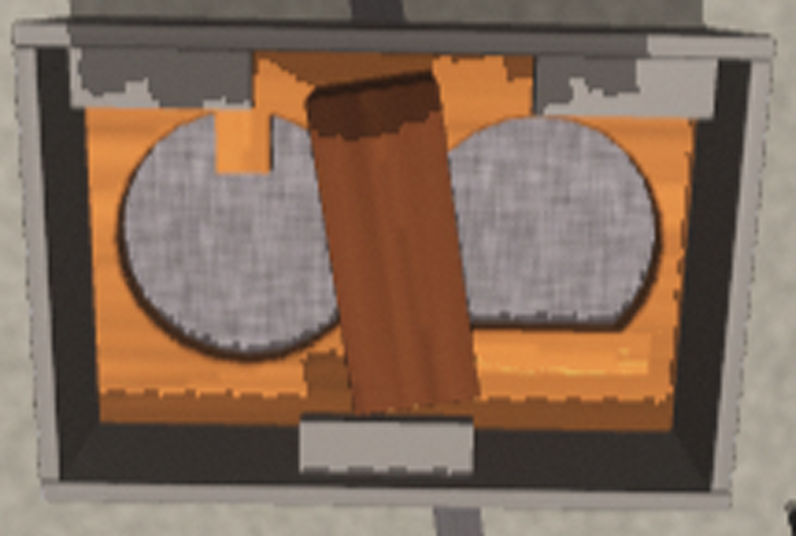

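View pics/c4.png

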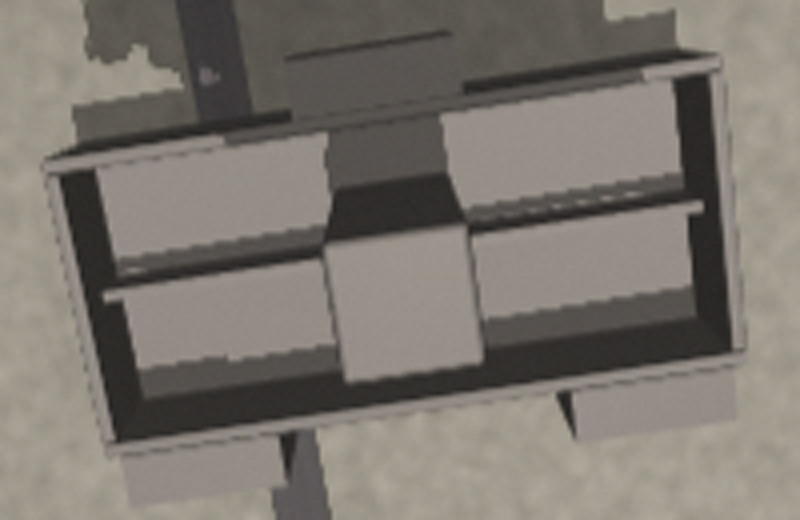

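```bash
cat >> h.py <<'E'
def rect(P,lx=None):
    """4 pts in order; centre, side lengths, direction of 0->1 (averaged with 3->2)"""
    P=np.array(P)[:,:2]; c=P.mean(0); e=(P[1]-P[0]+P[2]-P[3])/2; f=(P[3]-P[0]+P[2]-P[1])/2
    return c.round(4),round(np.linalg.norm(e),4),round(np.linalg.norm(f),4),round(np.arctan2(e[1],e[0]),4),round(np.arctan2(f[1],f[0]),4)
E
python3 - <<'E'
from h import *
im,p=load("tray1"); q=lambda L:[(145+(u-1.35)/3.7,105+(v-1.35)/3.7) for u,v in L]
print("offcut",rect(ray(q([(308,99),(436,72),(480,396),(354,414)]),p,.064)))
print("tray rim outer",rect(ray(q([(14,24),(775,38),(730,506),(42,497)]),p,.072)))
print("single ledge in edge",ray(q([(300,418),(472,421)]),p,.062).round(4), "two ledges",ray(q([(72,107),(252,107),(535,117),(714,119)]),p,.062).round(4))
im,p=load("tote1"); q=lambda L:[(155+(u-1.5)/4,100+(v-1.5)/4) for u,v in L]
print("post",rect(ray(q([(326,243),(468,226),(484,362),(346,383)]),p,.1)))
print("tote rim",rect(ray(q([(45,160),(718,57),(745,352),(110,452)]),p,.05)))
E
```

```text
offcut (array([ 0.6205, -0.0046]), np.float64(0.0354), np.float64(0.09), np.float64(1.5873), np.float64(-0.0204))
tray rim outer (array([ 0.6262, -0.0068]), np.float64(0.195), np.float64(0.1297), np.float64(1.3951), np.float64(-0.177))
single ledge in edge [[ 0.6647 -0.0392  0.062 ]
 [ 0.6735  0.0093  0.062 ]] two ledges [[ 0.5685 -0.0839  0.062 ]
 [ 0.5761 -0.0363  0.062 ]
 [ 0.5908  0.0381  0.062 ]
 [ 0.599   0.0855  0.062 ]]
post (array([0.4905, 0.3446]), np.float64(0.0322), np.float64(0.0324), np.float64(1.5443), np.float64(-0.0327))
tote rim (array([0.4893, 0.3446]), np.float64(0.1734), np.float64(0.0788), np.float64(1.5621), np.float64(-0.0064))
```

Run:
```python
from h import *
plan([.6205,-.0046,.042],1.568)
```

```text
t 2.88 pos [ 0.6184 -0.0063  0.25  ] psi 1.4116 q6 -1.509 w 85.6
 turn [-0.1564  0.0005 -0.0005]  then shift mm [208.   -2.1   1.7]
```

Emit:
move_arm(
  deltas=[
    [[25, 0, 0], [-0.078, 0, 0]],
    [[35, 0, 0], [-0.078, 0, 0]],
    [[35, -2.1, 1.7], [0, 0, 0]],
    [[35, 0, 0], [0, 0, 0]],
    [[30, 0, 0], [0, 0, 0]],
    [[28, 0, 0], [0, 0, 0]],
    [[20, 0, 0], [0, 0, 0]],
    [[0, 0, 0], [0, 0, 0]],
  ],
)

```text
t: 3.88
position: [0.6193, -0.005, 0.0403]
ee_rot: [-0.498, 0.502, 0.5, 0.5]
wrist_force: [0.4, -0.4, 0.1]
width: 0.0853
```

Emit:
move_arm(
  deltas=[
    [[0, 0, 0], [0, 0, 0]],
    [[0, 0, 0], [0, 0, 0]],
    [[0, 0, 0], [0, 0, 0]],
    [[0, 0, 0], [0, 0, 0]],
  ],
  hand=20,
  force=40,
)

```text
t: 4.38
position: [0.6218, -0.0062, 0.0437]
ee_rot: [-0.499, 0.501, 0.498, 0.502]
wrist_force: [-1.3, 1.8, 5.8]
width: 0.0339
```

Emit:
move_arm(
  deltas=[
    [[-15, 0, 0], [0, 0, 0]],
    [[-35, 0, 0], [0, 0, 0]],
    [[-40, 0, 0], [0, 0, 0]],
    [[-40, 0, 0], [0, 0, 0]],
    [[-30, 0, 0], [0, 0, 0]],
  ],
)

```text
t: 5.0
position: [0.6211, -0.0063, 0.2047]
ee_rot: [-0.499, 0.501, 0.498, 0.502]
wrist_force: [0.0, -0.7, -1.5]
width: 0.0341
```

Run:
```python
from h import *
snap("off1")
plan([.413,-.367,.2],.15)
```

```text
t 5.05 pos [ 0.6233 -0.0065  0.2096] psi 1.5659 q6 -1.662 w 33.8
 turn [1.4159 0.0055 0.0081]  then shift mm [   9.6 -325.  -261.8]
```

View pics/off1.png

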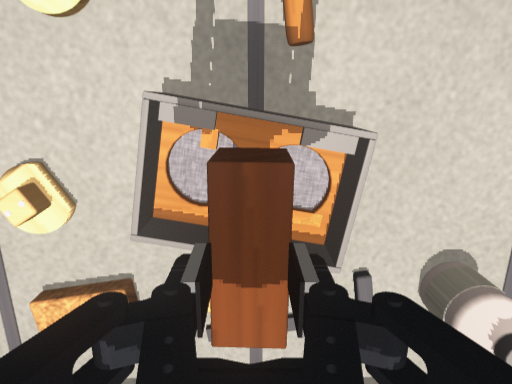

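The offcut is held between the pads at (250,250). On to the bin.

Emit:
move_arm(
  deltas=[
    [[0, 0, 0], [0.177, 0, 0]],
    [[0, 0, 0], [0.177, 0, 0]],
    [[0, 0, 0], [0.177, 0, 0]],
    [[0, 0, 0], [0.177, 0, 0]],
    [[0, 0, 0], [0.177, 0, 0]],
    [[0, 0, 0], [0.177, 0, 0]],
    [[0, 0, 0], [0.177, 0, 0]],
    [[0, 0, 0], [0.177, 0, 0]],
    [[0, -36, -29], [0, 0, 0]],
    [[0, -36, -29], [0, 0, 0]],
  ],
)

```text
t: 6.3
position: [0.5733, -0.0865, 0.2011]
ee_rot: [-0.053, 0.706, 0.053, 0.705]
wrist_force: [-0.0, 0.2, -1.3]
width: 0.0336
```

Emit:
move_arm(
  deltas=[
    [[0, -36, -29], [0, 0, 0]],
    [[0, -36, -29], [0, 0, 0]],
    [[0, -36, -29], [0, 0, 0]],
    [[0, -36, -29], [0, 0, 0]],
    [[0, -36, -29], [0, 0, 0]],
    [[0, 0, 0], [0, 0, 0]],
  ],
)

```text
t: 7.05
position: [0.456, -0.2876, 0.2014]
ee_rot: [-0.051, 0.706, 0.051, 0.705]
wrist_force: [-0.0, 0.3, -1.2]
width: 0.0339
```

Run:
```python
from h import *
snap("bin1")
plan([.413,-.367,.2],.15)
```

```text
t 7.1 pos [ 0.4568 -0.2864  0.2014] psi 0.1472 q6 -0.807 w 33.7
 turn [-0.0028 -0.0005 -0.0009]  then shift mm [  1.4 -73.2 -55.4]
```

View pics/bin1.png

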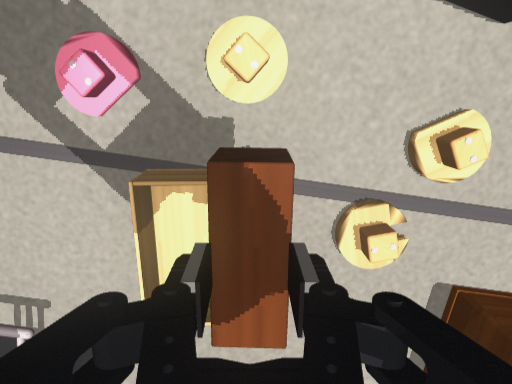

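The bin's far-left corner is at (131,183) and the templates are at (246,60) plain, (450,147) flat and (371,236) notch. I'll check the bin corner against the coarse value.

Run:
```python
from h import *
im,p=load("bin1")
print(ray([(131,184),(208,181)],p,.06).round(4), proj([[.452,-.28,.06],[.3625-.0,-.30,.06]],p).round())
cv2.imwrite("pics/c5.png",cv2.resize(im[90:280,320:512],None,fx=3,fy=3,interpolation=cv2.INTER_CUBIC))
```

```text
[[ 0.3522 -0.3056  0.06  ]
 [ 0.42   -0.2928  0.06  ]] [[246. 172.]
 [143. 180.]]
```

View pics/c5.png

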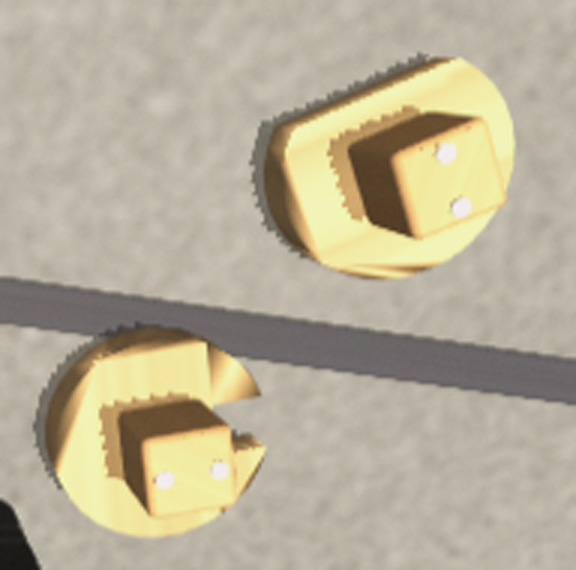

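Run:
```python
from h import *
plan([.416,-.369,.032],.16)
```

```text
t 7.1 pos [ 0.4568 -0.2864  0.2014] psi 0.1472 q6 -0.807 w 33.7
 turn [-0.0128 -0.0005 -0.0009]  then shift mm [169.4 -75.1 -53.5]
```

Emit:
move_arm(
  deltas=[
    [[0, -37.5, -26.7], [-0.013, 0, 0]],
    [[0, -37.5, -26.7], [0, 0, 0]],
    [[20, 0, 0], [0, 0, 0]],
    [[35, 0, 0], [0, 0, 0]],
    [[35, 0, 0], [0, 0, 0]],
    [[35, 0, 0], [0, 0, 0]],
    [[25, 0, 0], [0, 0, 0]],
    [[19, 0, 0], [0, 0, 0]],
    [[0, 0, 0], [0, 0, 0]],
  ],
)

```text
t: 8.22
position: [0.4161, -0.366, 0.0309]
ee_rot: [-0.057, 0.706, 0.059, 0.704]
wrist_force: [-0.0, 0.1, -1.0]
width: 0.0338
```

Emit:
move_arm(
  deltas=[
    [[0, 0, 0], [0, 0, 0]],
    [[0, 0, 0], [0, 0, 0]],
    [[0, 0, 0], [0, 0, 0]],
  ],
  hand=55,
)

```text
t: 8.6
position: [0.4173, -0.3688, 0.0344]
ee_rot: [-0.058, 0.704, 0.057, 0.705]
wrist_force: [-0.1, -0.2, 0.9]
width: 0.0551
```

Run:
```python
from h import *
im,p=load("bin1")
q=lambda L:[(320+(u-1)/3,90+(v-1)/3) for u,v in L]
# grips, top z=.046
f=ray(q([(393,160),(488,120),(508,198),(418,238)]),p,.046)
n=ray(q([(143,440),(222,422),(237,503),(158,518)]),p,.046)
print("flat grip",rect(f)); print("notch grip",rect(n))
fe=ray(q([(295,122),(437,64)]),p,.016); print("flat line ends",fe.round(4))
no=ray(q([(207,402),(232,436),(207,340),(258,396),(265,445)]),p,.016); print("notch pts",no.round(4))
plan([.6,-.34,.2])
```

```text
flat grip (array([ 0.6513, -0.2325]), np.float64(0.0286), np.float64(0.026), np.float64(0.5838), np.float64(-0.9905))
notch grip (array([ 0.5969, -0.3372]), np.float64(0.026), np.float64(0.0294), np.float64(0.3737), np.float64(-1.1515))
flat line ends [[ 0.6141 -0.2231  0.016 ]
 [ 0.6542 -0.1986  0.016 ]]
notch pts [[ 0.6105 -0.3219  0.016 ]
 [ 0.6225 -0.3331  0.016 ]
 [ 0.6046 -0.2997  0.016 ]
 [ 0.6276 -0.3171  0.016 ]
 [ 0.6351 -0.3348  0.016 ]]
t 8.6 pos [ 0.4173 -0.3688  0.0344] psi 0.1629 q6 -0.983 w 55.1
 turn [-0.      0.0013  0.0019]  then shift mm [-165.6   -1.2  184.9]
```

Emit:
move_arm(
  deltas=[
    [[-30, 0, 0], [0, 0, 0]],
    [[-45, 0, 0], [0, 0, 0]],
    [[-45, 0, 0], [0, 0, 0]],
    [[-45, 0, 0], [0, 0, 0]],
    [[0, 0, 37], [0, 0, 0]],
    [[0, 0, 37], [0, 0, 0]],
    [[0, 0, 37], [0, 0, 0]],
    [[0, 0, 37], [0, 0, 0]],
    [[0, 0, 37], [0, 0, 0]],
  ],
  hand=60,
)

```text
t: 9.72
position: [0.6005, -0.338, 0.1987]
ee_rot: [-0.058, 0.705, 0.057, 0.705]
wrist_force: [-0.0, -0.6, -0.2]
width: 0.06
```

Emit:
move_arm(
  deltas=[
    [[0, 0, 0], [0.167, 0, 0]],
    [[0, 0, 0], [0.167, 0, 0]],
    [[0, 0, 0], [0.167, 0, 0]],
    [[0, 0, 0], [0.167, 0, 0]],
    [[0, 0, 0], [0.167, 0, 0]],
    [[0, 0, 0], [0.167, 0, 0]],
    [[0, 0, 0], [0.167, 0, 0]],
    [[0, 0, 0], [0.167, 0, 0]],
    [[0, 0, 0], [0, 0, 0]],
    [[0, 0, 0], [0, 0, 0]],
  ],
)

```text
t: 10.98
position: [0.5993, -0.3382, 0.1984]
ee_rot: [0.391, 0.589, -0.391, 0.59]
wrist_force: [0.4, 0.0, 0.4]
width: 0.0601
```

Run:
```python
from h import *
im,p=snap("not1")
plan([.597,-.337,.2],-1.17); im,p=snap("top2","top")
im=load("not1")[0]; cv2.imwrite("pics/not1b.png",im)
```

```text
t 11.03 pos [ 0.5993 -0.3381  0.1983] psi -1.1713 q6 0.58 w 60.2
 turn [-0.0013  0.0003 -0.0001]  then shift mm [-1.7 -1.6 -1.9]
```

View pics/not1.png

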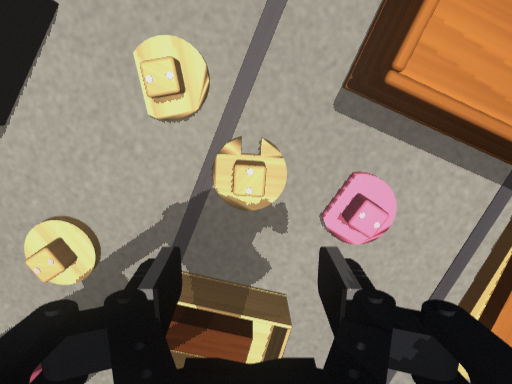

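View pics/top2.png

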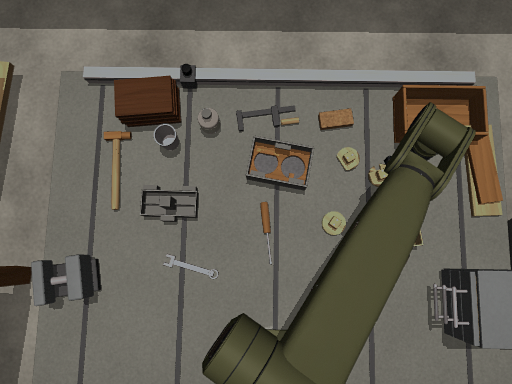

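The offcut is in the bin, seen at (210,335) in the wrist view. The notch template is at (250,175) with its notch pointing up in the image. The flat template is at (170,78) and the pink decoy at (360,208). I'll zoom in.

Run:
```python
from h import *
im,p=load("not1")
cv2.imwrite("pics/c6.png",cv2.resize(im[125:220,200:300],None,fx=6,fy=6,interpolation=cv2.INTER_CUBIC))
cv2.imwrite("pics/c7.png",cv2.resize(im[25:130,120:220],None,fx=5.5,fy=5.5,interpolation=cv2.INTER_CUBIC))
```

```text
(no output)
```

View pics/c6.png

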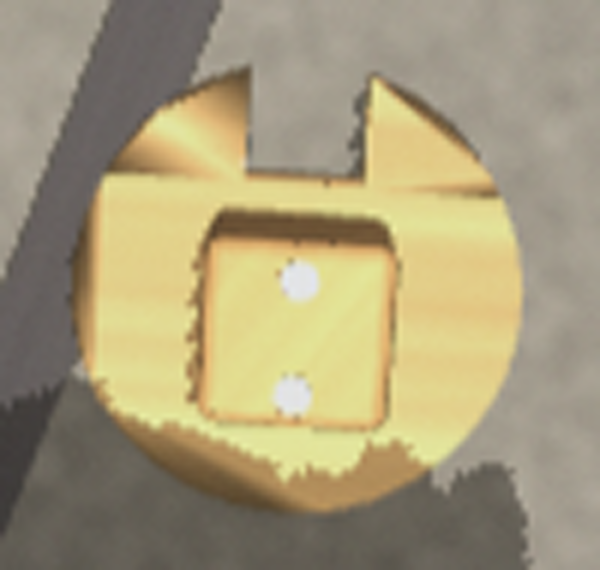

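View pics/c7.png

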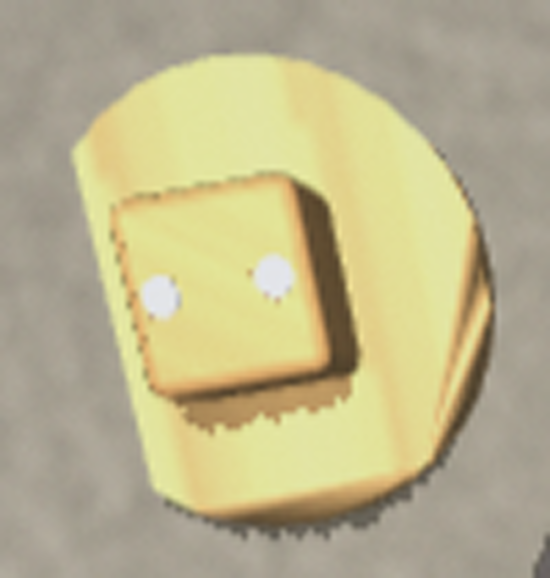

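Run:
```python
from h import *
im,p=load("not1")
q=lambda L:[(200+(u-2.5)/6,125+(v-2.5)/6) for u,v in L]
print("notch grip",rect(ray(q([(205,238),(397,246),(388,430),(203,420)]),p,.046)))
a=ray(q([(248,75),(246,175),(370,80),(364,183)]),p,.016)[:,:2]
for i in (0,2): d=a[i]-a[i+1]; print("notch side dir",np.arctan2(d[1],d[0]).round(4))
print("notch width",np.linalg.norm(a[1]-a[3]), "mid at mouth bottom",((a[1]+a[3])/2).round(4))
q=lambda L:[(120+(u-2.25)/5.5,25+(v-2.25)/5.5) for u,v in L]
print("flat grip",rect(ray(q([(115,203),(293,174),(329,368),(152,393)]),p,.046)))
e=ray(q([(75,152),(155,488)]),p,.016)[:,:2]; d=e[0]-e[1]; print("flat mid",e.mean(0).round(4),"len",np.linalg.norm(d),"normal",np.arctan2(d[1],d[0])-np.pi/2, np.arctan2(d[1],d[0])+np.pi/2)
# disc fits from colour
hsv=cv2.cvtColor(im,cv2.COLOR_BGR2HSV); m=cv2.inRange(hsv,(12,70,100),(32,255,255))
cs,_=cv2.findContours(m,cv2.RETR_EXTERNAL,cv2.CHAIN_APPROX_NONE)
for c in cs:
    if 2000<cv2.contourArea(c)<9000:
        (x,y),r=cv2.minEnclosingCircle(c); print((x,y),r,ray([(x,y)],p,.016).round(4))
```

```text
notch grip (array([ 0.5983, -0.3388]), np.float64(0.029), np.float64(0.0289), np.float64(-1.2196), np.float64(-2.7707))
notch side dir 0.3733
notch side dir 0.3509
notch width 0.019541699838924193 mid at mouth bottom [ 0.6166 -0.3323]
flat grip (array([ 0.6521, -0.2335]), np.float64(0.028), np.float64(0.0283), np.float64(-1.0295), np.float64(-2.6119))
flat mid [ 0.638  -0.2114] len 0.055118679091712496 normal -1.0079075189934361 2.133685134596357
(231.5, 314.0) 65.56876373291016 [[ 0.4407 -0.3835  0.016 ]]
(59.66025161743164, 251.7183380126953) 37.149513244628906 [[ 0.4401 -0.1844  0.016 ]]
(249.03424072265625, 172.69178771972656) 37.782291412353516 [[ 0.5991 -0.3382  0.016 ]]
(169.02264404296875, 76.56120300292969) 43.747196197509766 [[ 0.6542 -0.2338  0.016 ]]
```

Run:
```python
from h import *
for i in range(3): plan([.5985,-.3387,.03],-1.209)
```

```text
t 11.07 pos [ 0.5993 -0.3381  0.1983] psi -1.1716 q6 0.58 w 59.8
 turn [ 0.0374  0.0001 -0.0001]  then shift mm [168.3  -0.9   0.3]
t 11.07 pos [ 0.5993 -0.3381  0.1983] psi -1.1716 q6 0.58 w 59.8
 turn [ 0.0374  0.0001 -0.0001]  then shift mm [168.3  -0.9   0.3]
t 11.07 pos [ 0.5993 -0.3381  0.1983] psi -1.1716 q6 0.58 w 59.8
 turn [ 0.0374  0.0001 -0.0001]  then shift mm [168.3  -0.9   0.3]
```

Emit:
move_arm(
  deltas=[
    [[25, -0.9, 0.3], [0.037, 0, 0]],
    [[35, 0, 0], [0, 0, 0]],
    [[35, 0, 0], [0, 0, 0]],
    [[35, 0, 0], [0, 0, 0]],
    [[25, 0, 0], [0, 0, 0]],
    [[13, 0, 0], [0, 0, 0]],
    [[0, 0, 0], [0, 0, 0]],
    [[0, 0, 0], [0, 0, 0]],
  ],
)

```text
t: 12.08
position: [0.5995, -0.3393, 0.0318]
ee_rot: [0.402, 0.581, -0.402, 0.583]
wrist_force: [1.1, 0.4, 1.1]
width: 0.0602
```

Emit:
move_arm(
  deltas=[
    [[0, 0, 0], [0, 0, 0]],
    [[0, 0, 0], [0, 0, 0]],
    [[0, 0, 0], [0, 0, 0]],
    [[0, 0, 0], [0, 0, 0]],
  ],
  hand=15,
  force=50,
)

```text
t: 12.58
position: [0.5986, -0.3387, 0.0302]
ee_rot: [0.402, 0.582, -0.402, 0.582]
wrist_force: [-0.2, -0.4, -0.2]
width: 0.0152
```

Run:
```python
from h import *
plan([.5985,-.3387,.03],-1.209); print(env.get_state()["wrist_force"])
```

```text
t 12.57 pos [ 0.5986 -0.3387  0.0302] psi -1.21 q6 0.617 w 15.2
 turn [-0.001   0.0001 -0.    ]  then shift mm [ 0.2 -0.1 -0. ]
[-0.15096527 -0.40260245 -0.18078723]
```

Width 15 mm means the grip was missed, so I'll look.

Run:
```python
from h import *
snap("miss1")
snap("miss1s","scene")
cv2.imwrite("pics/c8.png",cv2.resize(load("miss1s")[0][170:330,120:320],None,fx=4,fy=3.7,interpolation=cv2.INTER_CUBIC))
```

View pics/miss1.png

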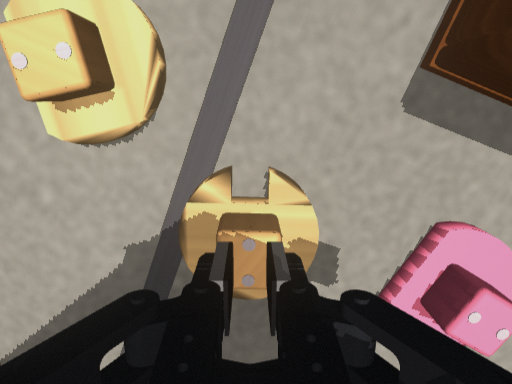

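View pics/c8.png

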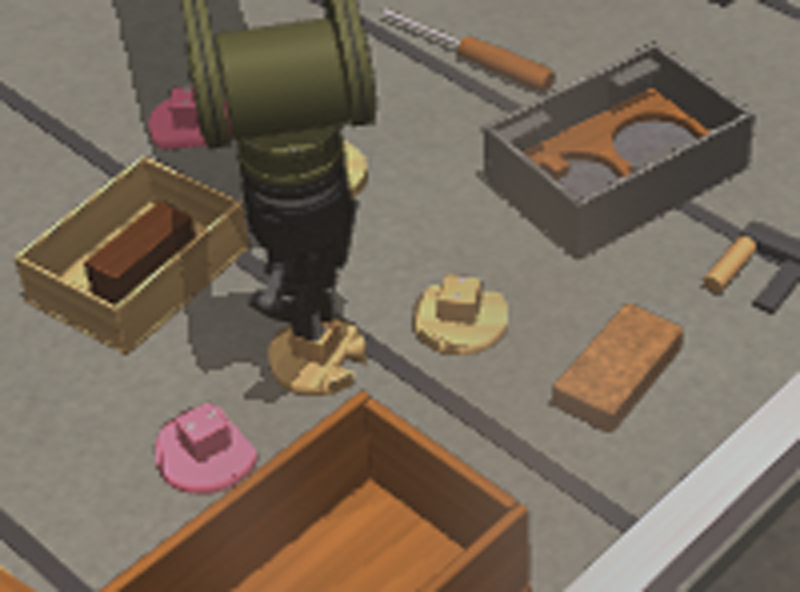

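Run:
```python
from h import *
im,p=load("miss1"); s=env.get_state(); R=Ro.from_quat(s["ee_rot"]).as_matrix(); P=s["position"]
for n,o in dict(tcp=(0,0,0),tip=(.008,0,0),grasp=(-.011,0,0),tipL=(.008,0,.0076),tipLf=(.008,.011,.0076),tipLb=(.008,-.011,.0076),graspLf=(-.011,.011,.0076)).items():
    print(n,proj(P+R@np.array(o),p).round(1))
c=np.array([.5985,-.3387,.046]);print("grip top c",proj(c,p).round(1))
cv2.imwrite("pics/c9.png",cv2.resize(im[150:384,150:350],None,fx=3,fy=2.56,interpolation=cv2.INTER_CUBIC))
im,p=load("miss1s"); cv2.imwrite("pics/c10.png",cv2.resize(im[225:285,170:220],None,fx=10,fy=10,interpolation=cv2.INTER_CUBIC))
print(proj(P,p),proj(c,p))
```

```text
tcp [[248.7 246.6]]
tip [[248.8 240.3]]
grasp [[248.7 256.1]]
tipL [[263.3 240.3]]
tipLf [[263.6 220.4]]
tipLb [[263.1 259.5]]
graspLf [[265.2 234.3]]
grip top c [[248.7 260.9]]
[[198.70696297 261.4656135 ]] [[198.27517188 258.13810206]]
```

View pics/c9.png

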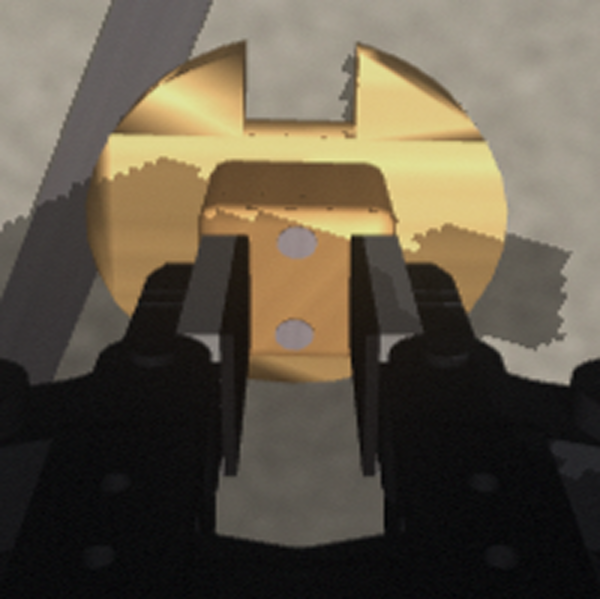

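View pics/c10.png

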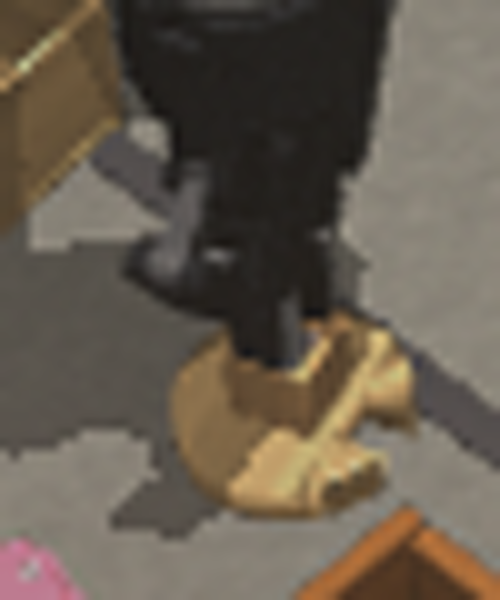

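Run:
```python
from h import *
im,p=load("miss1s"); s=env.get_state(); R=Ro.from_quat(s["ee_rot"]).as_matrix(); P=s["position"]
c=np.array([.5985,-.3387,0]);a=.362;X=np.array([np.cos(a),np.sin(a),0]);Y=np.array([-np.sin(a),np.cos(a),0])
big=cv2.resize(im[225:285,170:220],None,fx=10,fy=10,interpolation=cv2.INTER_CUBIC)
B=lambda X3:tuple(int(v) for v in ((proj(X3,p)[0]-[170,225])*10+4.5))
for z,col in ((.046,(0,255,0)),(.016,(255,255,0))):
    L=[B(c+[0,0,z]+.015*(i*X+j*Y)) for i,j in((1,1),(1,-1),(-1,-1),(-1,1))]
    cv2.polylines(big,[np.array(L)],True,col,1)
for x,col in ((.008,(0,0,255)),(-.028,(255,0,255))):
    L=[B(P+R@np.array([x,.011*i,.0076*j])) for i,j in((1,1),(1,-1),(-1,-1),(-1,1))]
    cv2.polylines(big,[np.array(L)],True,col,1)
cv2.imwrite("pics/c11.png",big)
```

```text
(no output)
```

View pics/c11.png

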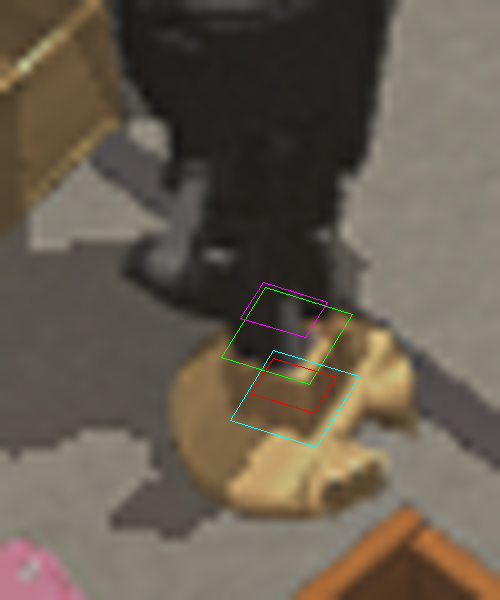

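Emit:
move_arm(
  deltas=[
    [[2, 0, 0], [0, 0, 0]],
    [[2, 0, 0], [0, 0, 0]],
  ],
)

```text
t: 12.92
position: [0.5989, -0.3389, 0.0291]
ee_rot: [0.402, 0.582, -0.402, 0.581]
wrist_force: [-7.4, 5.3, 18.5]
width: 0.0151
```

Emit:
move_arm(
  deltas=[
    [[-15, 0, 0], [0, 0, 0]],
    [[-25, 0, 0], [0, 0, 0]],
    [[0, 0, 0], [0, 0, 0]],
  ],
)

```text
t: 13.3
position: [0.6003, -0.3399, 0.0691]
ee_rot: [0.402, 0.58, -0.402, 0.584]
wrist_force: [-0.3, -0.6, 0.0]
width: 0.0151
```

Run:
```python
from h import *
snap("miss2"); plan()
```

```text
t 13.35 pos [ 0.5994 -0.3392  0.0674] psi -1.21 q6 0.617 w 15.0
 turn [ 0.      0.0023 -0.0016]  then shift mm [0. 0. 0.]
```

View pics/miss2.png

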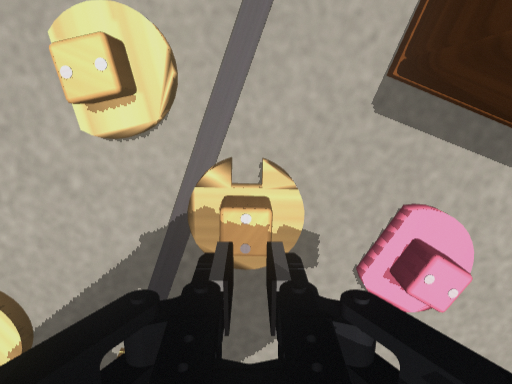

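The probe confirms it: contact on the grip top (z 46 mm) came at reported TCP z ≈ 29 mm. So the fingertips really stand about 17 mm *behind* the reported TCP, not 8 mm ahead. I'll use that offset (tip z ≈ TCP z + 17 mm near shut) and check whether the template moved.

Run:
```python
from h import *
im,p=load("not1"); d=[(200+(u-2.5)/6,125+(v-2.5)/6) for u,v in [(298,282),(292,397)]]
def dots(name,roi):
    im,p=load(name); u0,v0,u1,v1=roi; h=cv2.cvtColor(im[v0:v1,u0:u1],cv2.COLOR_BGR2HSV)
    m=cv2.inRange(h,(0,0,120),(179,60,255)); n,_,st,c=cv2.connectedComponentsWithStats(m)
    return [(ray([c[i]+[u0,v0]],p,.046).round(4)[0],st[i,4]) for i in range(1,n) if st[i,4]>8]
print(ray(d,p,.046).round(4)); print(dots("not1",(236,164,262,196))); print(dots("miss2",(232,211,262,258))); print(dots("miss1",(236,236,264,292)))
plan([.5985,-.3387,.004],-1.209)
```

```text
[[ 0.6059 -0.3356  0.046 ]
 [ 0.5888 -0.3418  0.046 ]]
[(array([ 0.6063, -0.3356,  0.046 ]), np.int32(36)), (array([ 0.5891, -0.3416,  0.046 ]), np.int32(36))]
[(array([ 0.6061, -0.3358,  0.046 ]), np.int32(89)), (array([ 0.5892, -0.3417,  0.046 ]), np.int32(69))]
[(array([ 0.6061, -0.3358,  0.046 ]), np.int32(119)), (array([ 0.5891, -0.3417,  0.046 ]), np.int32(108))]
t 13.35 pos [ 0.5994 -0.3392  0.0674] psi -1.21 q6 0.617 w 15.0
 turn [-0.001   0.0023 -0.0016]  then shift mm [63.4 -0.6 -0.8]
```

Emit:
move_arm(
  deltas=[
    [[0, 0, 0], [0, 0, 0]],
    [[20, 0, 0], [0, 0, 0]],
    [[20, 0, 0], [0, 0, 0]],
    [[13, 0, 0], [0, 0, 0]],
    [[10, 0, 0], [0, 0, 0]],
    [[0, 0, 0], [0, 0, 0]],
  ],
  hand=60,
)

```text
t: 14.1
position: [0.5979, -0.3382, 0.0017]
ee_rot: [0.402, 0.582, -0.402, 0.581]
wrist_force: [-1.0, -0.9, 0.0]
width: 0.0601
```

Emit:
move_arm(
  deltas=[
    [[0, 0, 0], [0, 0, 0]],
    [[0, 0, 0], [0, 0, 0]],
    [[0, 0, 0], [0, 0, 0]],
    [[0, 0, 0], [0, 0, 0]],
  ],
  hand=15,
  force=50,
)

```text
t: 14.6
position: [0.5994, -0.3392, 0.0044]
ee_rot: [0.402, 0.581, -0.402, 0.582]
wrist_force: [0.6, -0.3, 4.1]
width: 0.0294
```

Emit:
move_arm(
  deltas=[
    [[-20, 0, 0], [0, 0, 0]],
    [[-35, 0, 0], [0, 0, 0]],
    [[-40, 0, 0], [-0.1736, 0, 0]],
    [[-40, 0, 0], [-0.1736, 0, 0]],
    [[-30, 0, 0], [-0.1736, 0, 0]],
    [[0, 0, 0], [-0.1736, 0, 0]],
    [[0, 0, 0], [-0.1736, 0, 0]],
    [[0, 0, 0], [-0.1736, 0, 0]],
    [[0, 0, 0], [-0.1736, 0, 0]],
    [[0, 0, 0], [-0.1736, 0, 0]],
  ],
)

```text
t: 15.85
position: [0.5981, -0.3384, 0.1684]
ee_rot: [-0.065, 0.704, 0.065, 0.704]
wrist_force: [-0.1, -0.4, -1.5]
width: 0.0288
```

Emit:
move_arm(
  deltas=[
    [[0, 0, 0], [-0.1736, 0, 0]],
    [[0, 0, 0], [-0.1736, 0, 0]],
    [[0, 0, 0], [-0.1736, 0, 0]],
    [[0, 0, 0], [-0.1736, 0, 0]],
    [[0, 0, 0], [-0.1736, 0, 0]],
    [[0, 0, 0], [-0.1736, 0, 0]],
    [[0, 0, 0], [-0.1736, 0, 0]],
    [[0, 0, 0], [0, 0, 0]],
  ],
)

```text
t: 16.85
position: [0.5982, -0.3384, 0.1684]
ee_rot: [-0.453, 0.543, 0.454, 0.543]
wrist_force: [-0.5, -0.1, -1.9]
width: 0.0292
```

Run:
```python
from h import *
yaw=-.177; C=np.array([.6263,-.007]); ex=np.array([np.cos(yaw),np.sin(yaw)]); ey=np.array([-ex[1],ex[0]])
print("notch pocket",C-.045*ey,"flat pocket",C+.045*ey)
snap("hn1"); plan([*(C-.045*ey),.17],1.394)
```

```text
notch pocket [ 0.61837652 -0.05129694] flat pocket [0.63422348 0.03729694]
t 16.9 pos [ 0.5983 -0.3385  0.1684] psi 1.3911 q6 -1.984 w 29.3
 turn [-0.0029  0.0001 -0.0003]  then shift mm [ -1.6  30.7 286.3]
```

View pics/hn1.png

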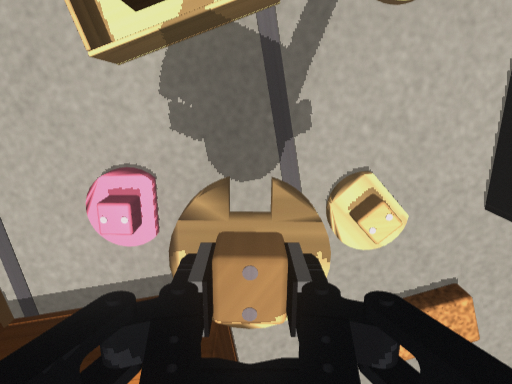

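The template is held square, with its notch towards the image top (the robot side, tray −x). I'll carry it above the pocket.

Emit:
move_arm(
  deltas=[
    [[0, 4.4, 40.9], [0, 0, 0]],
    [[0, 4.4, 40.9], [0, 0, 0]],
    [[0, 4.4, 40.9], [0, 0, 0]],
    [[0, 4.4, 40.9], [0, 0, 0]],
    [[0, 4.4, 40.9], [0, 0, 0]],
    [[0, 4.4, 40.9], [0, 0, 0]],
    [[20, 4.3, 40.9], [-0.003, 0, 0]],
    [[30, 0, 0], [0, 0, 0]],
    [[0, 0, 0], [0, 0, 0]],
    [[0, 0, 0], [0, 0, 0]],
  ],
)

```text
t: 18.15
position: [0.6192, -0.0519, 0.1192]
ee_rot: [-0.455, 0.542, 0.454, 0.542]
wrist_force: [0.2, 0.5, -1.0]
width: 0.0289
```

Run:
```python
from h import *
im,p=snap("hn2"); plan([.6184,-.0513,.12],1.394)
cv2.imwrite("pics/c12.png",cv2.resize(im[60:384,140:470],None,fx=2.4,fy=1.85,interpolation=cv2.INTER_CUBIC))
```

```text
t 18.2 pos [ 0.6196 -0.0521  0.1199] psi 1.3954 q6 -1.566 w 29.1
 turn [ 0.0014 -0.      0.0024]  then shift mm [-0.1  1.3  0.6]
```

View pics/hn2.png

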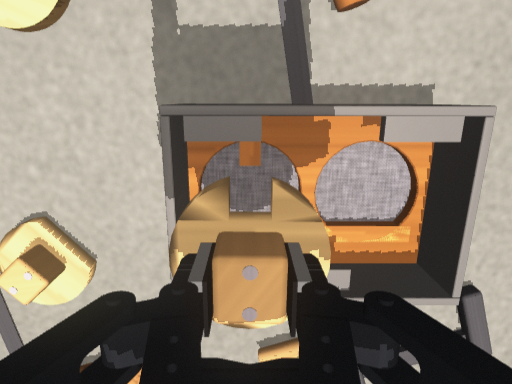

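Run:
```python
from h import *
im,p=load("hn2")
cv2.imwrite("pics/c12.png",cv2.resize(im[100:240,160:330],None,fx=4.5,fy=4.2,interpolation=cv2.INTER_CUBIC))
cv2.imwrite("pics/c13.png",cv2.resize(im[95:310,300:500],None,fx=3,fy=2.75,interpolation=cv2.INTER_CUBIC))
```

```text
(no output)
```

View pics/c12.png

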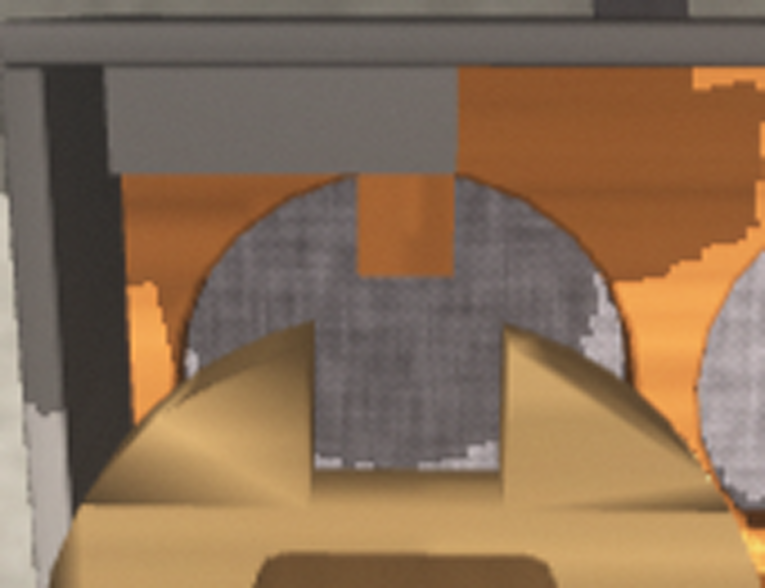

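View pics/c13.png

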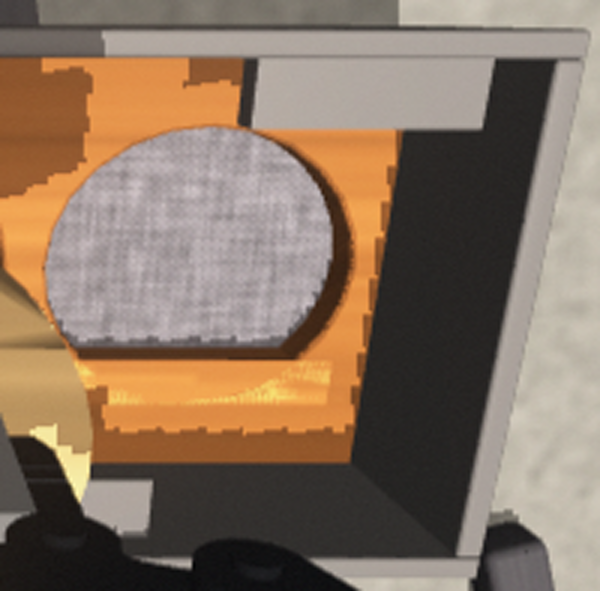

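Run:
```python
from h import *
im,p=load("hn2"); s=env.get_state(); zt=.120
q=lambda L:[(160+(u-1.75)/4.5,100+(v-1.6)/4.2) for u,v in L]
yaw=-.177; C=np.array([.6263,-.007]); ex=np.array([np.cos(yaw),np.sin(yaw)]); ey=np.array([-ex[1],ex[0]])
k=ray(q([(358,275),(453,275)]),p,.02)[:,:2]; d=k[1]-k[0]; print("key w",np.linalg.norm(d),"ang",np.arctan2(d[1],d[0]),"pocket c",k.mean(0)+.021*ex)
l=ray(q([(108,173),(458,172)]),p,.062)[:,:2]; d=l[1]-l[0]; print("ledge len",np.linalg.norm(d),"ang",np.arctan2(d[1],d[0]),"tray c",l.mean(0)+.044*ex+.062*ey)
n=ray(q([(314,470),(501,470)]),p,zt+.012)[:,:2]; d=n[1]-n[0]; print("notch w",np.linalg.norm(d),"ang",np.arctan2(d[1],d[0]),"c",n.mean(0)+.019*ex)
im2=im[262:325,235:265]; h=cv2.cvtColor(im2,cv2.COLOR_BGR2HSV); m=cv2.inRange(h,(0,0,90),(179,60,255)); nn,_,st,c=cv2.connectedComponentsWithStats(m)
D=[ray([c[i]+[235,262]],p,zt+.042)[0][:2] for i in range(1,nn) if st[i,4]>20]; print("dots",np.array(D).round(4),"mid",np.mean(D,0),[st[i,4] for i in range(1,nn)])
q=lambda L:[(300+(u-1)/3,95+(v-.9)/2.75) for u,v in L]
f=ray(q([(80,358),(298,360)]),p,.02)[:,:2]; d=f[1]-f[0]; print("flat edge len",np.linalg.norm(d),"ang",np.arctan2(d[1],d[0]),"c",f.mean(0)-.0275*ex)
```

```text
key w 0.01597281552564124 ang 1.3956527147048332 pocket c [ 0.61877129 -0.05151397]
ledge len 0.04834366748845641 ang 1.3987011522236303 tray c [ 0.62657939 -0.00720851]
notch w 0.01852983971867052 ang 1.3956328847031458 c [ 0.61699264 -0.05110648]
dots [[ 0.6122 -0.0504]
 [ 0.6297 -0.0538]] mid [ 0.62093944 -0.05212041] [np.int32(173), np.int32(151)]
flat edge len 0.05785733872620243 ang 1.3849884328265099 c [0.63435131 0.03706937]
```

Run:
```python
from h import *
im,p=load("hn2"); s=env.get_state(); R=Ro.from_quat(s["ee_rot"]).as_matrix(); P=np.array([.6190,-.0518,.120])
f=lambda o:proj(P+R@np.array(o),p).round(1)[0]
for y0 in (0,-.0015):
  print("y0",y0,"notch in",f((-.012,y0+.019,.01)),f((-.012,y0+.019,-.01)),"rim bottom",f((-.012,y0-.038,0)),"rim left",f((-.012,y0,-.038)),"right",f((-.012,y0,.038)),"grip top corners",f((-.042,y0+.015,.015)),f((-.042,y0+.015,-.015)),f((-.042,y0-.015,.015)))
cv2.imwrite("pics/c14.png",cv2.resize(im[170:340,160:340],None,fx=4,fy=3.5,interpolation=cv2.INTER_CUBIC))
```

```text
y0 0 notch in [271.7 215.9] [227.  215.9] rim bottom [249.3 325.5] rim left [167.2 254.8] right [331.5 254.8] grip top corners [290.2 252.5] [208.5 252.5] [287.7 322.9]
y0 -0.0015 notch in [271.6 219.1] [227.1 219. ] rim bottom [249.3 328.1] rim left [167.4 257.8] right [331.2 257.8] grip top corners [290.  256.2] [208.7 256.2] [287.5 326.2]
```

View pics/c14.png

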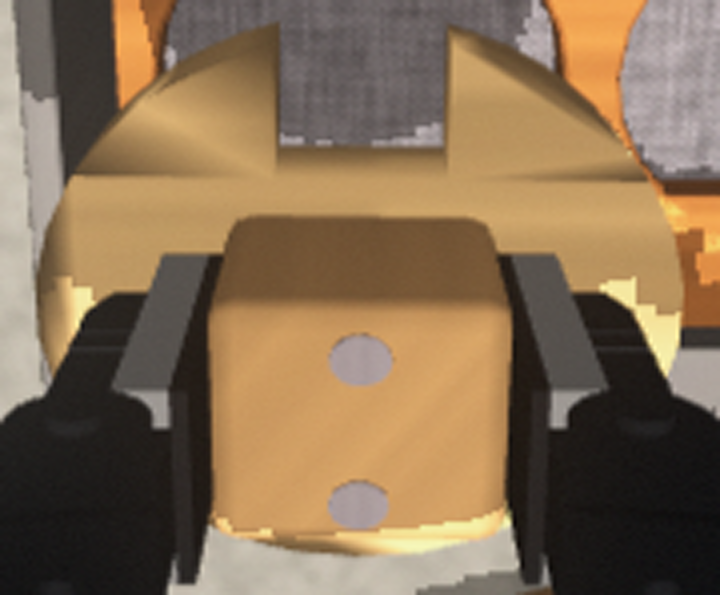

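The template's centre measures 2 mm farther out along the tray's +x than the pocket's, and its angle agrees. I'll correct that and descend.

Emit:
move_arm(
  deltas=[
    [[20, 2.1, 0.3], [0, 0, 0]],
    [[30, 0, 0], [0, 0, 0]],
    [[25, 0, 0], [0, 0, 0]],
    [[13, 0, 0], [0, 0, 0]],
    [[0, 0, 0], [0, 0, 0]],
    [[4, 0, 0], [0, 0, 0]],
    [[4, 0, 0], [0, 0, 0]],
  ],
)

```text
t: 19.08
position: [0.6177, -0.051, 0.0232]
ee_rot: [-0.455, 0.541, 0.454, 0.542]
wrist_force: [-0.3, 0.3, -2.2]
width: 0.0291
```

Run:
```python
from h import *
im,p=snap("hn3"); plan([.6184,-.0513,.012],1.394); print(env.get_state()["wrist_force"])
cv2.imwrite("pics/c15.png",cv2.resize(im[60:384,100:440],None,fx=2.2,fy=1.8,interpolation=cv2.INTER_CUBIC))
```

```text
t 19.12 pos [ 0.617  -0.0509  0.0224] psi 1.3969 q6 -1.566 w 28.9
 turn [0.0029 0.     0.0009]  then shift mm [10.4 -1.4 -0.2]
[ 0.0445212   0.07257866 -2.00816878]
```

View pics/c15.png

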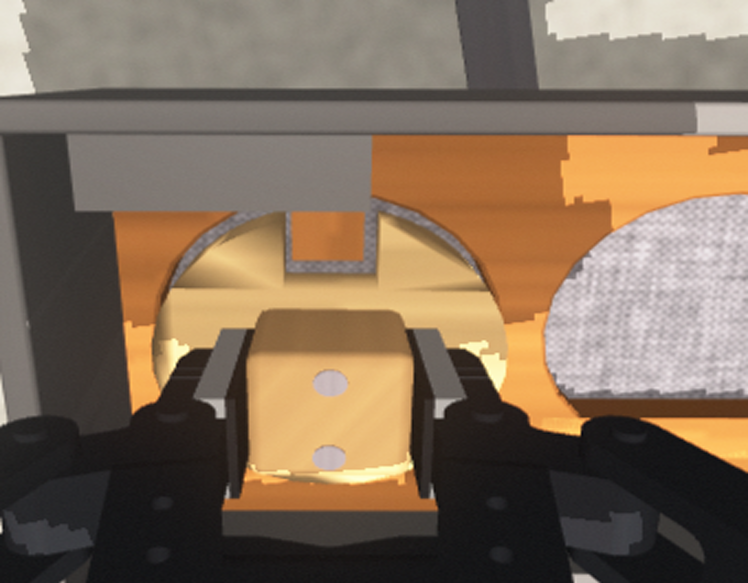

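Nearly in: the key at (327,235 in the crop) sits inside the notch, about 0.8 mm to the left of its middle. I'll shift 0.8 mm and lower gently.

Emit:
move_arm(
  deltas=[
    [[0, 0, -0.8], [0, 0, 0]],
    [[4, 0, 0], [0, 0, 0]],
    [[3, 0, 0], [0, 0, 0]],
    [[0, 0, 0], [0, 0, 0]],
  ],
)

```text
t: 19.62
position: [0.6161, -0.0515, 0.0146]
ee_rot: [-0.454, 0.542, 0.455, 0.541]
wrist_force: [-0.2, 0.7, -1.9]
width: 0.0291
```

Emit:
move_arm(
  deltas=[
    [[2, 0, 0], [0, 0, 0]],
    [[1.5, 0, 0], [0, 0, 0]],
    [[0, 0, 0], [0, 0, 0]],
  ],
)

```text
t: 20.0
position: [0.6168, -0.0516, 0.0124]
ee_rot: [-0.455, 0.541, 0.455, 0.542]
wrist_force: [-2.2, -0.1, 2.9]
width: 0.0292
```

Run:
```python
from h import *
im,p=snap("hn4"); plan([.6184,-.0513,.012],1.394); print(env.get_state()["wrist_force"])
cv2.imwrite("pics/c16.png",cv2.resize(im[60:384,100:440],None,fx=2.2,fy=1.8,interpolation=cv2.INTER_CUBIC))
```

```text
t 20.05 pos [ 0.6168 -0.0516  0.0124] psi 1.3971 q6 -1.567 w 29.0
 turn [0.0031 0.     0.0004]  then shift mm [ 0.4 -1.5  0.6]
[-2.738734   -0.42235504  4.65754805]
```

View pics/c16.png

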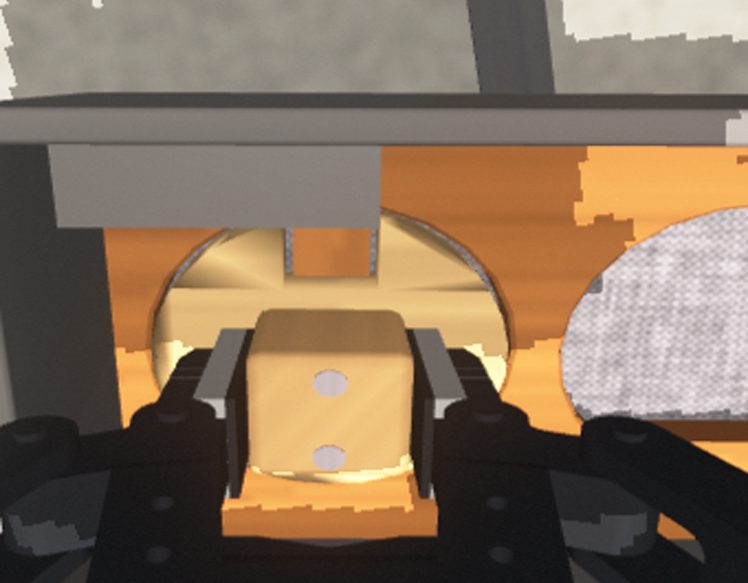

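Seated, with contact at TCP z 12.4 mm as predicted and the key centred in the notch. Release and rise.

Emit:
move_arm(
  deltas=[
    [[0, 0, 0], [0, 0, 0]],
    [[0, 0, 0], [0, 0, 0]],
    [[-15, 0, 0], [0, 0, 0]],
    [[-35, 0, 0], [0, 0, 0]],
    [[-45, 0, 0], [0, 0, 0]],
    [[-45, 0, 0], [0, 0, 0]],
    [[-10, 0, 0], [0, 0, 0]],
  ],
  hand=52,
)

```text
t: 20.92
position: [0.6192, -0.052, 0.1675]
ee_rot: [-0.457, 0.539, 0.452, 0.544]
wrist_force: [0.5, -0.2, -0.1]
width: 0.0522
```

Run:
```python
from h import *
im,p=snap("hn5"); plan([.6521,-.2335,.16],.547)
im,p=load("hn5"); cv2.imwrite("pics/c17.png",cv2.resize(im[70:330,130:480],None,fx=2.2,fy=2.2,interpolation=cv2.INTER_CUBIC))
```

```text
t 20.98 pos [ 0.6187 -0.0519  0.1665] psi 1.397 q6 -1.567 w 51.7
 turn [0.85   0.0031 0.0069]  then shift mm [   6.5 -172.5  -65.9]
```

View pics/c17.png

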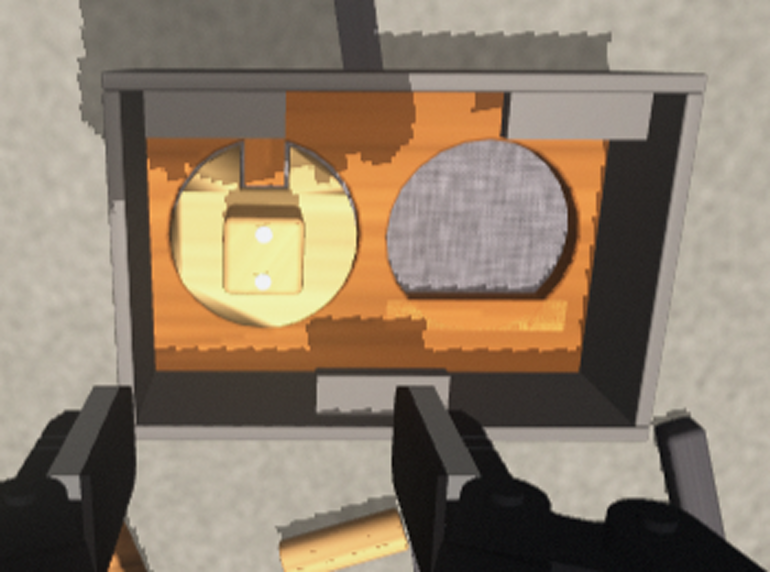

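Notch template is seated flush at (263,235 in the crop). On to the flat template.

Emit:
move_arm(
  deltas=[
    [[0, 0, 0], [0.17, 0, 0]],
    [[0, 0, 0], [0.17, 0, 0]],
    [[0, 0, 0], [0.17, 0, 0]],
    [[0, 0, 0], [0.17, 0, 0]],
    [[0, 0, 0], [0.17, 0, 0]],
    [[0, -43, -16.5], [0, 0, 0]],
    [[0, -43, -16.5], [0, 0, 0]],
    [[0, -43, -16.5], [0, 0, 0]],
    [[0, -43, -16.5], [0, 0, 0]],
    [[0, 0, 0], [0, 0, 0]],
  ],
  hand=60,
)

```text
t: 22.22
position: [0.6487, -0.2354, 0.1593]
ee_rot: [-0.189, 0.682, 0.19, 0.68]
wrist_force: [-0.1, 0.0, -0.1]
width: 0.0598
```

Run:
```python
from h import *
im,p=snap("fl1"); plan([.6521,-.2335,.004],.547)
cv2.imwrite("pics/c18.png",cv2.resize(im[110:250,170:330],None,fx=4.5,fy=4.2,interpolation=cv2.INTER_CUBIC))
```

```text
t 22.27 pos [ 0.6486 -0.2336  0.1593] psi 0.5447 q6 -0.968 w 59.8
 turn [-0.0023 -0.0017 -0.0031]  then shift mm [155.3  -1.7   3.1]
```

View pics/c18.png

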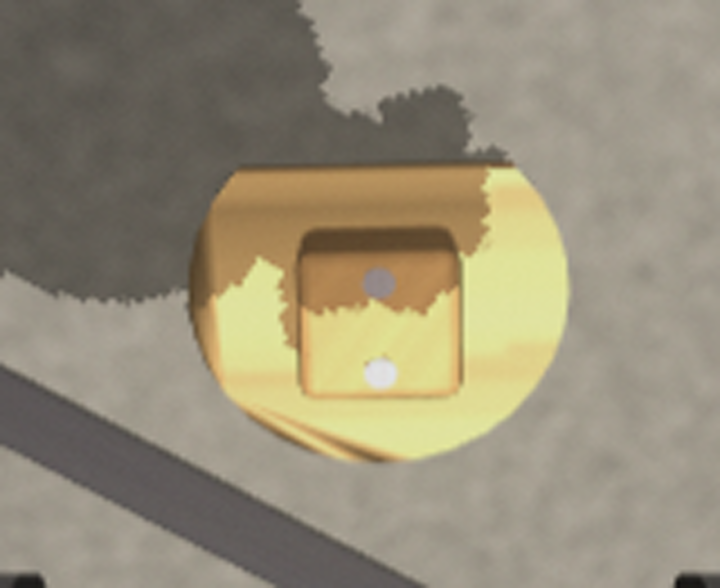

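Run:
```python
from h import *
im,p=load("fl1")
q=lambda L:[(170+(u-1.75)/4.5,110+(v-1.6)/4.2) for u,v in L]
g=ray(q([(299,250),(461,249),(462,398),(301,398)]),p,.046); print("grip",rect(g))
d=ray(q([(379,283),(381,374)]),p,.046)[:,:2]; e=d[0]-d[1]; print("dots mid",d.mean(0).round(4),np.arctan2(e[1],e[0])-np.pi/2)
f=ray(q([(240,172),(512,167)]),p,.016)[:,:2]; e=f[1]-f[0]; print("flat mid",f.mean(0).round(4),np.linalg.norm(e),np.arctan2(e[1],e[0]))
ps=.54; print("centre from flat",f.mean(0)-.026*np.array([-np.sin(ps),np.cos(ps)]))
plan([*((g[:,:2].mean(0))),.004],.545)
```

```text
grip (array([ 0.6515, -0.2319]), np.float64(0.0291), np.float64(0.0296), np.float64(0.5473), np.float64(-1.0143))
dots mid [ 0.6518 -0.2326] 0.5670406264115195
flat mid [ 0.6375 -0.2101] 0.052887385021164086 0.5634349063823125
centre from flat [ 0.65088143 -0.23236222]
t 22.27 pos [ 0.6486 -0.2336  0.1593] psi 0.5447 q6 -0.968 w 59.8
 turn [-0.0003 -0.0017 -0.0031]  then shift mm [155.3   0.    3.4]
```

Emit:
move_arm(
  deltas=[
    [[20, -0.3, 3.3], [-0.01, 0, 0]],
    [[35, 0, 0], [0, 0, 0]],
    [[35, 0, 0], [0, 0, 0]],
    [[35, 0, 0], [0, 0, 0]],
    [[20, 0, 0], [0, 0, 0]],
    [[10, 0, 0], [0, 0, 0]],
    [[0, 0, 0], [0, 0, 0]],
  ],
)

```text
t: 23.15
position: [0.6526, -0.2309, 0.0063]
ee_rot: [-0.194, 0.68, 0.195, 0.68]
wrist_force: [0.1, -1.3, -0.1]
width: 0.0601
```

Emit:
move_arm(
  deltas=[
    [[0, 0, 0], [0, 0, 0]],
    [[0, 0, 0], [0, 0, 0]],
    [[0, 0, 0], [0, 0, 0]],
    [[0, 0, 0], [0, 0, 0]],
  ],
  hand=15,
  force=50,
)

```text
t: 23.65
position: [0.654, -0.232, 0.0087]
ee_rot: [-0.195, 0.679, 0.194, 0.681]
wrist_force: [-0.6, -0.8, 5.8]
width: 0.0287
```

Run:
```python
from h import *
plan(None,-1.748)
```

```text
t 23.65 pos [ 0.654  -0.232   0.0087] psi 0.5569 q6 -0.975 w 28.7
 turn [ 2.3049e+00  4.2000e-03 -7.0000e-04]  then shift mm [0. 0. 0.]
```

Emit:
move_arm(
  deltas=[
    [[-20, 0, 0], [0, 0, 0]],
    [[-35, 0, 0], [0, 0, 0]],
    [[-40, 0, 0], [0.1772, 0, 0]],
    [[-30, 0, 0], [0.1772, 0, 0]],
    [[-25, 0, 0], [0.1772, 0, 0]],
    [[0, 0, 0], [0.1772, 0, 0]],
    [[0, 0, 0], [0.1772, 0, 0]],
    [[0, 0, 0], [0.1772, 0, 0]],
    [[0, 0, 0], [0.1772, 0, 0]],
    [[0, 0, 0], [0.1772, 0, 0]],
  ],
)

```text
t: 24.9
position: [0.6521, -0.2311, 0.1569]
ee_rot: [0.297, 0.642, -0.297, 0.641]
wrist_force: [-0.5, 0.5, -2.2]
width: 0.0288
```

Emit:
move_arm(
  deltas=[
    [[0, 0, 0], [0.1772, 0, 0]],
    [[0, 0, 0], [0.1772, 0, 0]],
    [[0, 0, 0], [0.1772, 0, 0]],
    [[0, 0, 0], [0.1772, 0, 0]],
    [[0, 0, 0], [0.1772, 0, 0]],
    [[0, 0, 0], [0, 0, 0]],
  ],
)

```text
t: 25.65
position: [0.6523, -0.2312, 0.1569]
ee_rot: [-0.541, -0.455, 0.542, -0.455]
wrist_force: [0.0, -0.1, -1.2]
width: 0.0291
```

Run:
```python
from h import *
plan([.6342,.0372,.125],-1.747)
```

```text
t 25.65 pos [ 0.6523 -0.2312  0.1569] psi -1.7446 q6 1.326 w 29.1
 turn [ 0.0024 -0.0002  0.0004]  then shift mm [  31.9  -64.8 -261.1]
```

Emit:
move_arm(
  deltas=[
    [[0, -9.3, -37.3], [0, 0, 0]],
    [[0, -9.3, -37.3], [0, 0, 0]],
    [[0, -9.3, -37.3], [0, 0, 0]],
    [[0, -9.3, -37.3], [0, 0, 0]],
    [[0, -9.3, -37.3], [0, 0, 0]],
    [[0, -9.3, -37.3], [0, 0, 0]],
    [[12, -9.3, -37.3], [0.002, 0, 0]],
    [[20, 0, 0], [0, 0, 0]],
    [[0, 0, 0], [0, 0, 0]],
    [[0, 0, 0], [0, 0, 0]],
  ],
)

```text
t: 26.9
position: [0.6343, 0.0361, 0.1248]
ee_rot: [-0.542, -0.453, 0.543, -0.454]
wrist_force: [0.1, -0.7, -1.3]
width: 0.0292
```

Run:
```python
from h import *
im,p=snap("hf2"); plan([.6342,.0372,.12],-1.747)
cv2.imwrite("pics/c19.png",cv2.resize(im[90:340,120:380],None,fx=3,fy=2.4,interpolation=cv2.INTER_CUBIC))
```

```text
t 26.95 pos [0.6347 0.0361 0.1253] psi -1.7493 q6 1.722 w 29.2
 turn [-0.0023 -0.     -0.001 ]  then shift mm [ 5.3 -0.7 -1. ]
```

View pics/c19.png

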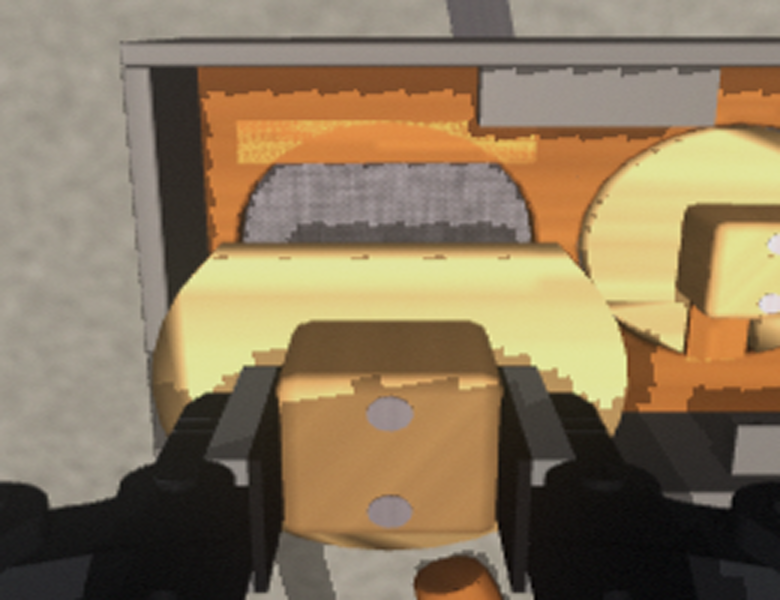

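Run:
```python
from h import *
im,p=load("hf2"); s=env.get_state(); R=Ro.from_quat(s["ee_rot"]).as_matrix(); P=s["position"].copy()
q=lambda L:[(120+(u-1)/3,90+(v-.7)/2.4) for u,v in L]
yaw=-.176; ex=np.array([np.cos(yaw),np.sin(yaw)]); ey=np.array([-ex[1],ex[0]])
f=ray(q([(268,163),(505,163)]),p,.02)[:,:2]; d=f[0]-f[1]; print("pocket flat len",np.linalg.norm(d),"ang",np.arctan2(d[1],d[0]),"pocket c",f.mean(0)-.0275*ex)
l=ray(q([(478,126),(717,126)]),p,.062)[:,:2]; d=l[0]-l[1]; print("ledge len",np.linalg.norm(d),"ang",np.arctan2(d[1],d[0]),"tray c",l.mean(0)-.044*ex,"flat pk",l.mean(0)-.044*ex+.045*ey)
for zt in (.131,.1335,.136):
    t=ray(q([(205,258),(575,258)]),p,zt)[:,:2]; d=t[0]-t[1]
    r=ray(q([(153,365),(627,365),(390,549)]),p,zt)[:,:2]
    dd=ray(q([(389,413),(389,511)]),p,zt+.03)[:,:2]
    print(zt,"flat ang",np.arctan2(d[1],d[0]).round(4),"c by flat",(t.mean(0)-.026*ex).round(4),"by rim LR",r[:2].mean(0).round(4),np.linalg.norm(r[0]-r[1]).round(4),"by bottom",(r[2]+.038*ex).round(4),"dots",dd.mean(0).round(4),np.linalg.norm(dd[0]-dd[1]).round(4))
```

```text
pocket flat len 0.06070326548948138 ang 1.3929237041977263 pocket c [0.63465285 0.03680829]
ledge len 0.05086427078239053 ang 1.392924897021911 tray c [ 0.62691401 -0.0075765 ] flat pk [0.63479318 0.03672834]
0.131 flat ang 1.3929 c by flat [0.6357 0.0358] by rim LR [0.6395 0.0352] 0.0755 by bottom [0.6352 0.036 ] dots [0.6349 0.0361] 0.0182
0.1335 flat ang 1.3929 c by flat [0.6364 0.0357] by rim LR [0.6406 0.035 ] 0.0743 by bottom [0.637  0.0357] dots [0.6363 0.0359] 0.0178
0.136 flat ang 1.3929 c by flat [0.6371 0.0355] by rim LR [0.6416 0.0348] 0.0731 by bottom [0.6387 0.0354] dots [0.6377 0.0356] 0.0175
```

Emit:
move_arm(
  deltas=[
    [[20, -0.9, -0.7], [0, 0, 0]],
    [[30, 0, 0], [0, 0, 0]],
    [[25, 0, 0], [0, 0, 0]],
    [[15, 0, 0], [0, 0, 0]],
    [[5, 0, 0], [0, 0, 0]],
    [[0, 0, 0], [0, 0, 0]],
  ],
)

```text
t: 27.7
position: [0.6337, 0.0379, 0.0298]
ee_rot: [0.543, 0.454, -0.542, 0.454]
wrist_force: [0.5, 0.6, -0.8]
width: 0.0292
```

Run:
```python
from h import *
im,p=snap("hf3"); plan([.6342,.0372,.016],-1.747); print(env.get_state()["wrist_force"])
cv2.imwrite("pics/c20.png",cv2.resize(im[60:384,100:440],None,fx=2.2,fy=1.8,interpolation=cv2.INTER_CUBIC))
```

```text
t 27.75 pos [0.6342 0.0379 0.0305] psi -1.7486 q6 1.724 w 28.9
 turn [-0.0016 -0.0002 -0.0016]  then shift mm [14.5  0.1  0.7]
[-0.23262978 -0.12130142 -1.5368733 ]
```

View pics/c20.png

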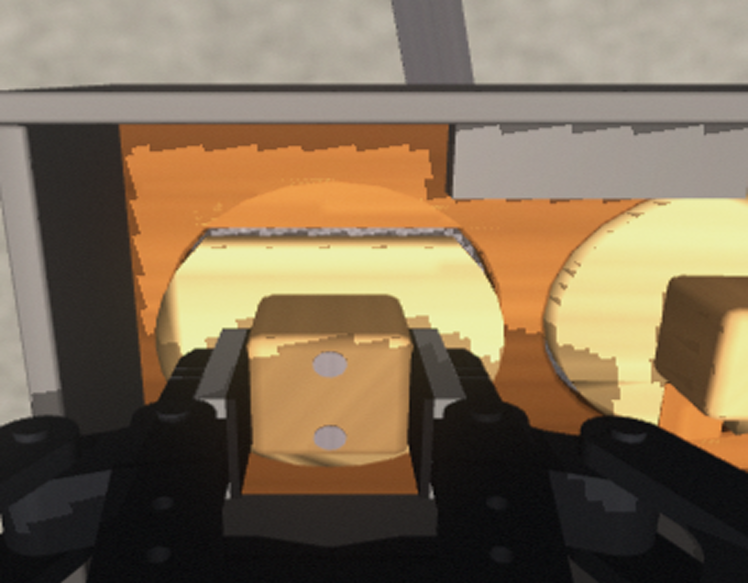

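Aligned: the flats are parallel and centred at about (331,235) in the crop. Lowering gently.

Emit:
move_arm(
  deltas=[
    [[4, 0, 0], [0, 0, 0]],
    [[4, 0, 0], [0, 0, 0]],
    [[3, 0, 0], [0, 0, 0]],
    [[0, 0, 0], [0, 0, 0]],
  ],
)

```text
t: 28.25
position: [0.6331, 0.038, 0.0182]
ee_rot: [-0.542, -0.454, 0.543, -0.453]
wrist_force: [0.6, 0.5, -2.8]
width: 0.029
```

Run:
```python
from h import *
im,p=snap("hf4"); plan([.6342,.0372,.016],-1.747); print(env.get_state()["wrist_force"])
cv2.imwrite("pics/c21.png",cv2.resize(im[60:384,100:440],None,fx=2.2,fy=1.8,interpolation=cv2.INTER_CUBIC))
```

```text
t 28.3 pos [0.6333 0.0379 0.0184] psi -1.7486 q6 1.724 w 29.2
 turn [-0.0016  0.0001  0.0004]  then shift mm [2.4 1.1 0.6]
[-0.01439294  0.57631298 -1.62985163]
```

View pics/c21.png

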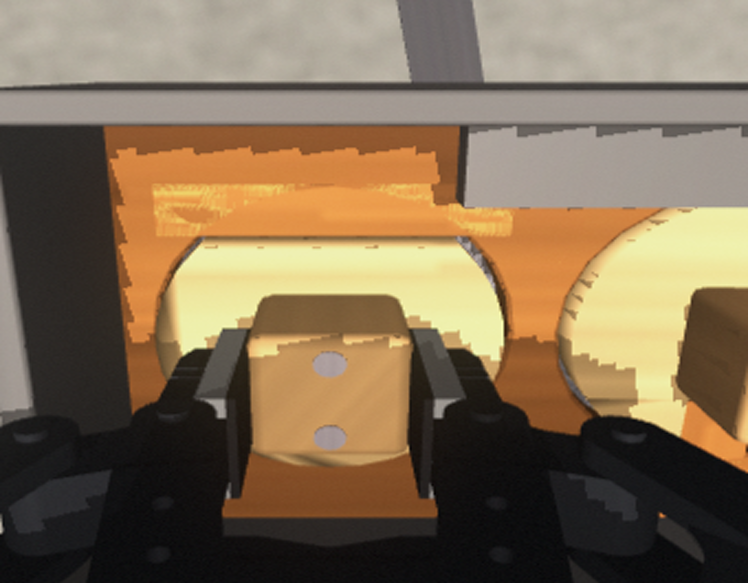

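Dropping in with no contact force yet. I'll lower the last few millimetres.

Emit:
move_arm(
  deltas=[
    [[1.5, 0, 0], [0, 0, 0]],
    [[1.5, 0, 0], [0, 0, 0]],
    [[0, 0, 0], [0, 0, 0]],
  ],
)

```text
t: 28.68
position: [0.6337, 0.038, 0.0167]
ee_rot: [0.542, 0.454, -0.542, 0.454]
wrist_force: [-1.6, 0.0, 4.6]
width: 0.0288
```

Run:
```python
from h import *
plan([.6342,.0372,.016],-1.747); print(env.get_state()["wrist_force"])
```

```text
t 28.68 pos [0.6337 0.038  0.0167] psi -1.7486 q6 1.724 w 28.8
 turn [-0.0016  0.     -0.0003]  then shift mm [0.7 0.6 0.7]
[-1.56959725  0.01442383  4.61778464]
```

Emit:
move_arm(
  deltas=[
    [[0, 0, 0], [0, 0, 0]],
    [[0, 0, 0], [0, 0, 0]],
    [[-15, 0, 0], [0, 0, 0]],
    [[-35, 0, 0], [0, 0, 0]],
    [[-45, 0, 0], [0, 0, 0]],
    [[-50, 0, 0], [0, 0, 0]],
    [[-50, 0, 0], [0, 0, 0]],
    [[-10, 0, 0], [0, 0, 0]],
  ],
  hand=52,
)

```text
t: 29.68
position: [0.636, 0.0379, 0.2275]
ee_rot: [0.545, 0.451, -0.54, 0.456]
wrist_force: [-0.2, 0.3, 0.7]
width: 0.0516
```

Run:
```python
from h import *
im,p=snap("hf5"); plan([.49,.3446,.22])
cv2.imwrite("pics/c22.png",cv2.resize(im[70:320,180:480],None,fx=2.6,fy=2.4,interpolation=cv2.INTER_CUBIC))
```

```text
t 29.73 pos [0.6354 0.0379 0.2262] psi -1.7485 q6 1.724 w 52.1
 turn [-0.     -0.0012 -0.0081]  then shift mm [   6.2 -197.4 -276.1]
```

View pics/c22.png

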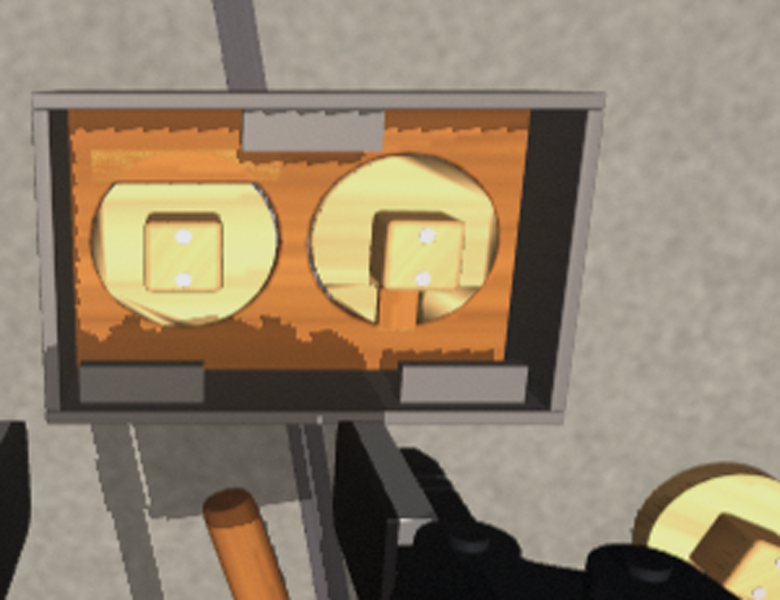

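Both templates lie flush in their pockets, flat at (185,240) and notch at (405,240) in the crop. Next, the tote.

Run:
```python
from h import *
plan([.49,.3446,.22],-1.58)
im,p=load("hf5"); h=cv2.cvtColor(im,cv2.COLOR_BGR2HSV); m=cv2.inRange(h,(0,0,200),(179,40,255)); n,_,st,c=cv2.connectedComponentsWithStats(m)
for i in range(1,n):
    if 10<st[i,4]<200 and 240<c[i][0]<360 and 150<c[i][1]<200: print(ray([c[i]],p,.054).round(4)[0],st[i,4])
```

```text
t 29.73 pos [0.6354 0.0379 0.2262] psi -1.7485 q6 1.724 w 52.1
 turn [-0.1685 -0.0005 -0.0082]  then shift mm [   6.2 -148.2 -305.3]
[ 0.6281 -0.0537  0.054 ] 30
[0.6434 0.0361 0.054 ] 29
[ 0.6105 -0.0504  0.054 ] 27
[0.626  0.0393 0.054 ] 25
```

Emit:
move_arm(
  deltas=[
    [[0, 0, 0], [-0.168, 0, 0]],
    [[0, -18.5, -38.2], [0, 0, 0]],
    [[0, -18.5, -38.2], [0, 0, 0]],
    [[0, -18.5, -38.2], [0, 0, 0]],
    [[0, -18.5, -38.2], [0, 0, 0]],
    [[0, -18.5, -38.2], [0, 0, 0]],
    [[0, -18.5, -38.2], [0, 0, 0]],
    [[0, -18.5, -38.2], [0, 0, 0]],
    [[6, -18.5, -38.2], [0, 0, 0]],
    [[0, 0, 0], [0, 0, 0]],
  ],
  hand=70,
)

```text
t: 30.98
position: [0.4861, 0.3464, 0.2121]
ee_rot: [-0.5, -0.499, 0.503, -0.498]
wrist_force: [-0.7, -0.7, -0.8]
width: 0.0697
```

Run:
```python
from h import *
im,p=snap("to2"); plan([.49,.3446,.047],-1.58)
cv2.imwrite("pics/c23.png",cv2.resize(im[70:300,130:370],None,fx=3.2,fy=2.5,interpolation=cv2.INTER_CUBIC))
```

```text
t 31.02 pos [0.4871 0.3453 0.2126] psi -1.5782 q6 2.105 w 69.9
 turn [0.0018 0.002  0.0026]  then shift mm [165.6   3.    0.6]
```

View pics/c23.png

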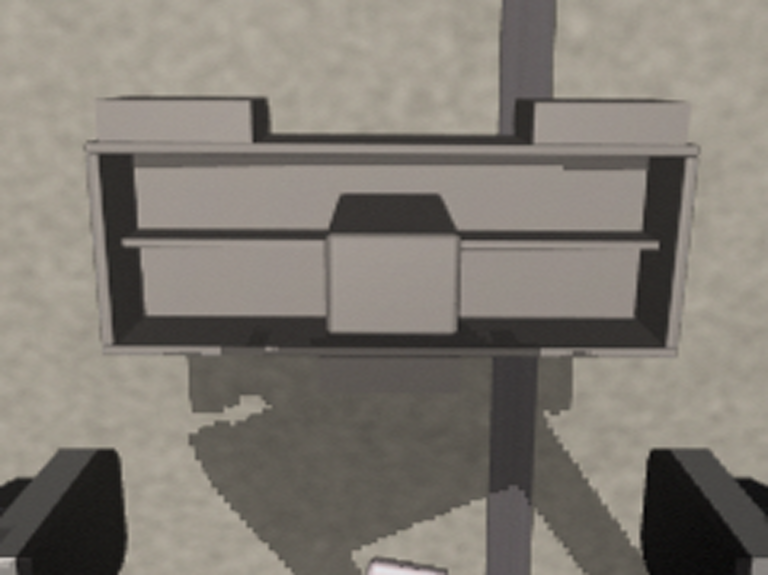

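Run:
```python
from h import *
im,p=load("to2"); q=lambda L:[(130+(u-1.1)/3.2,70+(v-.75)/2.5) for u,v in L]
P=ray(q([(327,233),(461,233),(460,333),(327,333)]),p,.1); print("post",rect(P))
T=ray(q([(86,146),(699,148),(677,353),(104,351)]),p,.05); print("rim",rect(T))
plan([*rect(P)[0],.047],-1.583)
```

```text
post (array([0.4914, 0.3435]), np.float64(0.0336), np.float64(0.0331), np.float64(-1.5769), np.float64(3.1347))
rim (array([0.4913, 0.3435]), np.float64(0.1749), np.float64(0.0788), np.float64(-1.5812), np.float64(3.1305))
t 31.02 pos [0.4871 0.3453 0.2126] psi -1.5782 q6 2.105 w 69.9
 turn [0.0048 0.002  0.0026]  then shift mm [165.6   4.4   1.7]
```

Emit:
move_arm(
  deltas=[
    [[20, 4.4, 1.7], [0.002, 0, 0]],
    [[35, 0, 0], [0, 0, 0]],
    [[35, 0, 0], [0, 0, 0]],
    [[35, 0, 0], [0, 0, 0]],
    [[25, 0, 0], [0, 0, 0]],
    [[15, 0, 0], [0, 0, 0]],
    [[0, 0, 0], [0, 0, 0]],
  ],
)

```text
t: 31.9
position: [0.4922, 0.3418, 0.0476]
ee_rot: [-0.502, -0.497, 0.504, -0.496]
wrist_force: [-0.7, 0.4, 0.2]
width: 0.0704
```

Emit:
move_arm(
  deltas=[
    [[0, 0, 0], [0, 0, 0]],
    [[0, 0, 0], [0, 0, 0]],
    [[0, 0, 0], [0, 0, 0]],
    [[0, 0, 0], [0, 0, 0]],
  ],
  hand=15,
  force=80,
)

```text
t: 32.4
position: [0.4939, 0.344, 0.0514]
ee_rot: [0.504, 0.497, -0.502, 0.497]
wrist_force: [-0.2, -0.3, 5.5]
width: 0.0326
```

Emit:
move_arm(
  deltas=[
    [[-10, 0, 0], [0, 0, 0]],
    [[-20, 0, 0], [0, 0, 0]],
    [[0, 0, 0], [0, 0, 0]],
  ],
)

```text
t: 32.78
position: [0.4941, 0.344, 0.082]
ee_rot: [0.504, 0.497, -0.502, 0.497]
wrist_force: [0.8, 1.0, -4.1]
width: 0.0328
```

Run:
```python
from h import *
snap("to3"); plan()
```

```text
t 32.83 pos [0.4934 0.3436 0.0809] psi -1.5826 q6 2.102 w 32.5
 turn [-0.     -0.0011 -0.0019]  then shift mm [0. 0. 0.]
```

View pics/to3.png

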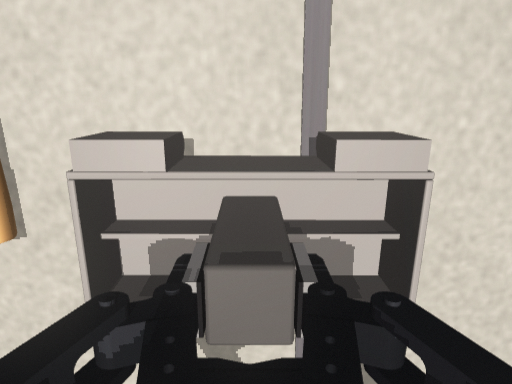

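The tote is held level. Lift clear, then turn half round.

Emit:
move_arm(
  deltas=[
    [[-30, 0, 0], [0, 0, 0]],
    [[-40, 0, 0], [0, 0, 0]],
    [[-40, 0, 0], [0, 0, 0]],
    [[0, 0, 0], [-0.12, 0, 0]],
    [[0, 0, 0], [-0.17, 0, 0]],
    [[0, 0, 0], [-0.18, 0, 0]],
    [[0, 0, 0], [-0.18, 0, 0]],
    [[0, 0, 0], [-0.18, 0, 0]],
    [[0, 0, 0], [-0.18, 0, 0]],
    [[0, 0, 0], [-0.18, 0, 0]],
  ],
  force=100,
)

```text
t: 34.08
position: [0.4922, 0.3429, 0.1885]
ee_rot: [0.135, 0.694, -0.136, 0.693]
wrist_force: [0.1, 0.3, -4.2]
width: 0.0326
```

Emit:
move_arm(
  deltas=[
    [[0, 0, 0], [-0.18, 0, 0]],
    [[0, 0, 0], [-0.18, 0, 0]],
    [[0, 0, 0], [-0.18, 0, 0]],
    [[0, 0, 0], [-0.18, 0, 0]],
    [[0, 0, 0], [-0.18, 0, 0]],
    [[0, 0, 0], [-0.18, 0, 0]],
    [[0, 0, 0], [-0.18, 0, 0]],
    [[0, 0, 0], [-0.17, 0, 0]],
    [[0, 0, 0], [-0.16, 0, 0]],
    [[0, 0, 0], [0, 0, 0]],
  ],
)

```text
t: 35.33
position: [0.4923, 0.343, 0.1887]
ee_rot: [-0.398, 0.585, 0.398, 0.584]
wrist_force: [-0.1, 0.3, -4.4]
width: 0.0328
```

Run:
```python
from h import *
plan([.6265,-.0073,.19],1.394)
```

```text
t 35.33 pos [0.4923 0.343  0.1887] psi 1.1955 q6 -0.676 w 32.8
 turn [-0.1985 -0.0012 -0.0012]  then shift mm [  -1.3 -193.7 -321.2]
```

Emit:
move_arm(
  deltas=[
    [[0, 0, 0], [-0.1, 0, 0]],
    [[0, 0, 0], [-0.0985, 0, 0]],
    [[0, -24.2, -40.1], [0, 0, 0]],
    [[0, -24.2, -40.1], [0, 0, 0]],
    [[0, -24.2, -40.1], [0, 0, 0]],
    [[0, -24.2, -40.1], [0, 0, 0]],
    [[0, -24.2, -40.1], [0, 0, 0]],
    [[0, -24.2, -40.1], [0, 0, 0]],
    [[0, -24.2, -40.1], [0, 0, 0]],
    [[0, -24.2, -40.1], [0, 0, 0]],
  ],
)

```text
t: 36.58
position: [0.6278, -0.0078, 0.1892]
ee_rot: [-0.453, 0.543, 0.454, 0.542]
wrist_force: [0.2, 0.8, -4.4]
width: 0.0327
```

Emit:
move_arm(
  deltas=[
    [[0, 0, 0], [0, 0, 0]],
    [[0, 0, 0], [0, 0, 0]],
  ],
)

```text
t: 36.83
position: [0.6272, -0.0062, 0.189]
ee_rot: [-0.453, 0.542, 0.454, 0.542]
wrist_force: [-0.5, -0.2, -3.8]
width: 0.0327
```

Run:
```python
from h import *
im,p=snap("st1"); snap("st1t","top"); snap("st1s","scene"); plan([.6265,-.0073,.19],1.394)
```

```text
t 36.98 pos [ 0.6272 -0.0053  0.1894] psi 1.3965 q6 -1.491 w 32.7
 turn [ 0.0025  0.0001 -0.0005]  then shift mm [-0.6  0.3 -2.1]
```

View pics/st1.png

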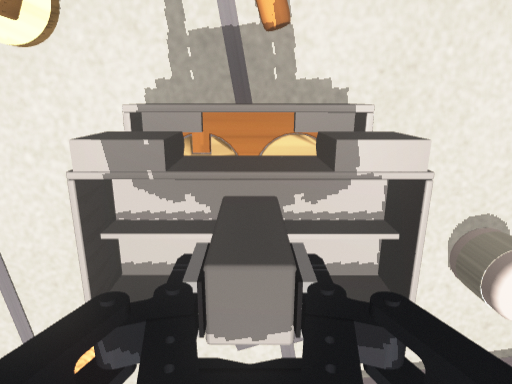

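View pics/st1s.png

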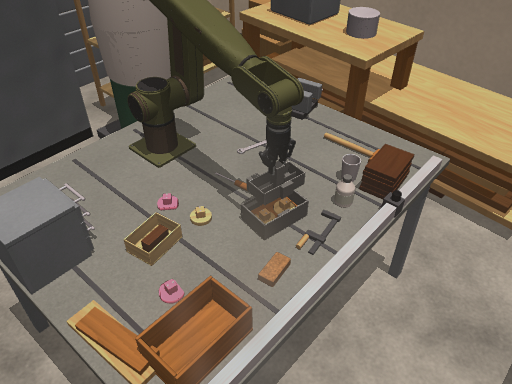

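Run:
```python
from h import *
im,p=load("st1")
cv2.imwrite("pics/c24.png",cv2.resize(im[95:185,55:255],None,fx=4,fy=4,interpolation=cv2.INTER_CUBIC))
cv2.imwrite("pics/c25.png",cv2.resize(im[95:185,245:445],None,fx=4,fy=4,interpolation=cv2.INTER_CUBIC))
```

```text
(no output)
```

View pics/c24.png

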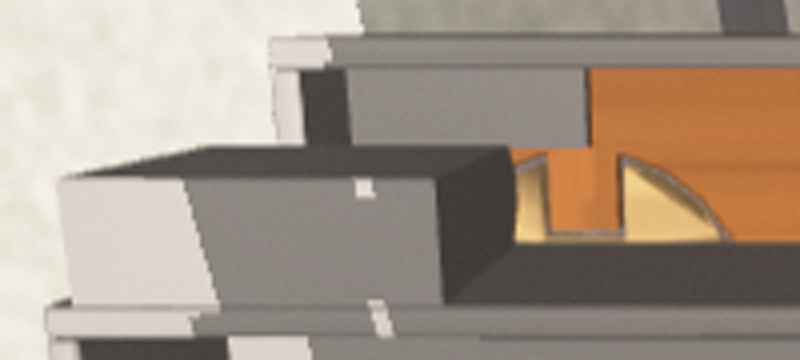

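View pics/c25.png

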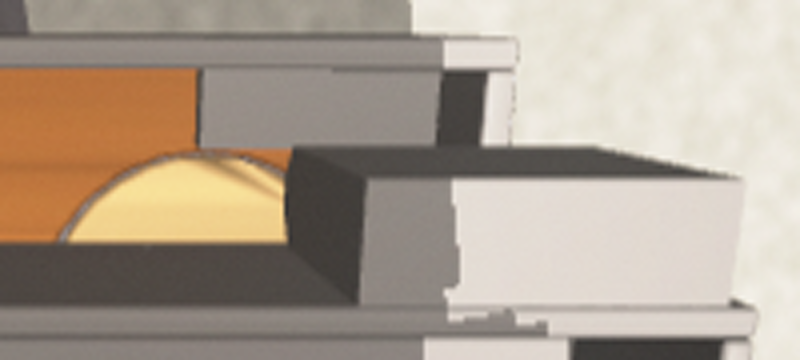

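Run:
```python
from h import *
im,p=load("st1"); A=lambda u,v:(55+(u-1.5)/4,95+(v-1.5)/4); B=lambda u,v:(245+(u-1.5)/4,95+(v-1.5)/4)
def ax(a): 
    return np.array([np.cos(a),np.sin(a)]),np.array([-np.sin(a),np.cos(a)])
def rep(n,L,R,z,off,nom):
    P=ray([L,R],p,z)[:,:2]; d=P[1]-P[0]; a=np.arctan2(d[1],d[0]); ex,ey=ax(a-np.pi/2)
    print(n,"len",np.linalg.norm(d).round(4),nom,"yaw",(a-np.pi/2).round(4),"c",(P.mean(0)+off*ex).round(4))
rep("tray rim",A(270,37),B(518,37),.072,.066,.196)
rep("ledges in",A(588,147),B(201,148),.062,.044,.076)
for z in (.186,.189,.192):
    rep(f"tote ribs {z}",A(60,179),B(742,180),z,.056,.168)
    rep(f"tote rim {z}",A(48,306),B(757,308),z,.041,.176)
```

```text
tray rim len 0.1942 0.196 yaw -0.1769 c [ 0.6269 -0.007 ]
ledges in len 0.0761 0.076 yaw -0.1795 c [ 0.6267 -0.0071]
tote ribs 0.186 len 0.168 0.168 yaw -0.1776 c [ 0.6318 -0.0068]
tote rim 0.186 len 0.1755 0.176 yaw -0.1784 c [ 0.6319 -0.0066]
tote ribs 0.189 len 0.1649 0.168 yaw -0.1776 c [ 0.6315 -0.0067]
tote rim 0.189 len 0.1723 0.176 yaw -0.1784 c [ 0.6313 -0.0065]
tote ribs 0.192 len 0.1618 0.168 yaw -0.1776 c [ 0.6312 -0.0067]
tote rim 0.192 len 0.169 0.176 yaw -0.1784 c [ 0.6308 -0.0064]
```

Run:
```python
from h import *
im,p=load("st1")
P=ray([(207,263),(294.5,263),(291.5,341),(209,341)],p,.2355); print("post",rect(P))
im3,p3=load("to3"); print(rect(ray([(207,263),(294.5,263),(291.5,341),(209,341)],p3,.0809-.0505+.1)))
cv2.imwrite("pics/c26.png",cv2.resize(im[190:350,180:320],None,fx=5,fy=3.7,interpolation=cv2.INTER_CUBIC))
i,pt=load("st1t"); cv2.imwrite("pics/c27.png",cv2.resize(i[110:220,220:340],None,fx=5,fy=5,interpolation=cv2.INTER_CUBIC))
i,pt=load("st1s"); cv2.imwrite("pics/c28.png",cv2.resize(i[130:240,220:330],None,fx=6,fy=5.4,interpolation=cv2.INTER_CUBIC))
```

```text
post (array([ 0.6309, -0.0064]), np.float64(0.0316), np.float64(0.033), np.float64(1.3936), np.float64(-0.1816))
(array([0.4929, 0.3435]), np.float64(0.0311), np.float64(0.0324), np.float64(-1.5808), np.float64(3.1253))
```

View pics/c26.png

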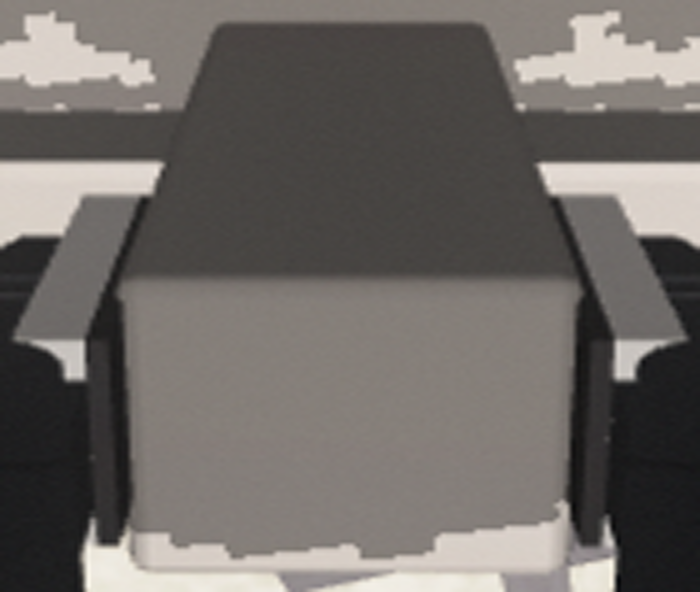

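View pics/c28.png

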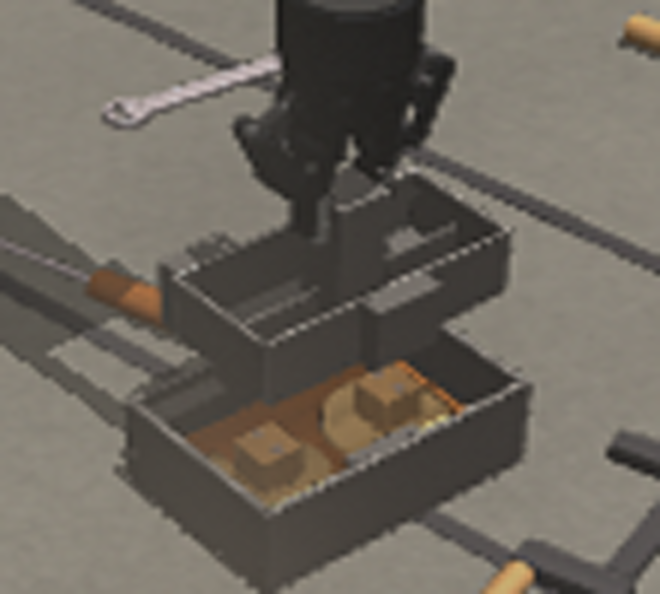

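Emit:
move_arm(
  deltas=[
    [[15, 1.9, -0.5], [0, 0, 0]],
    [[25, 1.9, -0.5], [0, 0, 0]],
    [[14, 0, 0], [0, 0, 0]],
    [[0, 0, 0], [0, 0, 0]],
    [[0, 0, 0], [0, 0, 0]],
  ],
)

```text
t: 37.6
position: [0.6243, -0.0066, 0.1364]
ee_rot: [-0.455, 0.541, 0.454, 0.542]
wrist_force: [-0.7, 0.4, -4.0]
width: 0.0324
```

Run:
```python
from h import *
im,p=snap("st2"); snap("st2s","scene"); plan([.6268,-.007,.13],1.394)
cv2.imwrite("pics/c29.png",cv2.resize(im[70:230,40:460],None,fx=1.9,fy=3,interpolation=cv2.INTER_CUBIC))
i,pt=load("st2s"); cv2.imwrite("pics/c30.png",cv2.resize(i[130:240,220:330],None,fx=6,fy=5.4,interpolation=cv2.INTER_CUBIC))
```

```text
t 37.7 pos [ 0.6246 -0.0067  0.137 ] psi 1.3959 q6 -1.493 w 32.3
 turn [0.0019 0.0002 0.0023]  then shift mm [ 7.  -2.2  0.1]
```

View pics/c29.png

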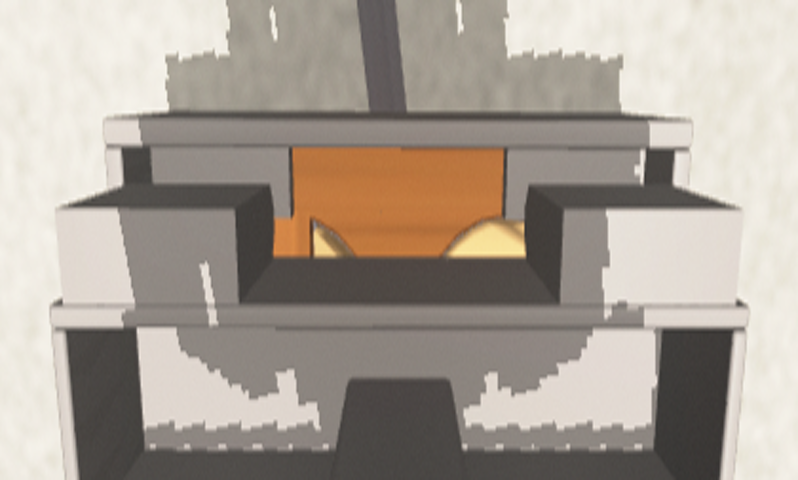

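View pics/c30.png

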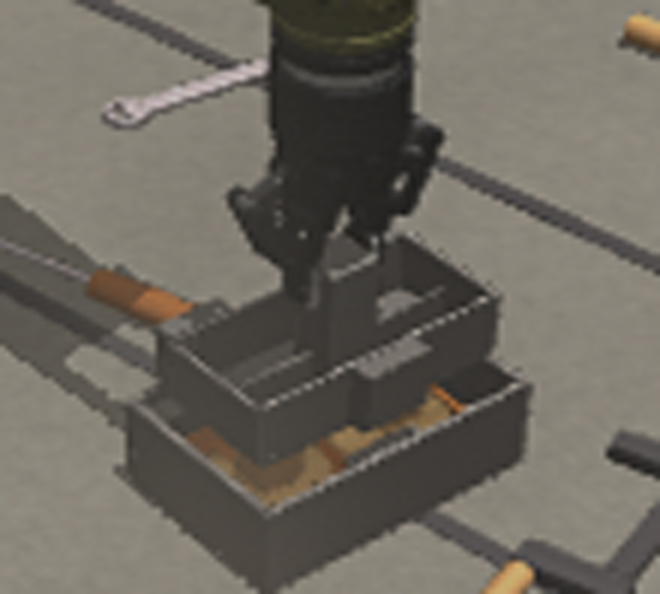

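Run:
```python
from h import *
im,p=load("st2"); q=lambda u,v:(40+(u-.45)/1.9,70+(v-1)/3)
def rep(n,L,R,z,off,nom):
    P=ray([L,R],p,z)[:,:2]; d=P[1]-P[0]; a=np.arctan2(d[1],d[0]); ex=np.array([np.cos(a-np.pi/2),np.sin(a-np.pi/2)])
    print(n,"len",np.linalg.norm(d).round(4),nom,"yaw",(a-np.pi/2).round(4),"c",(P.mean(0)+off*ex).round(4))
rep("tray rim",q(104,118),q(692,121),.072,.066,.196)
rep("tray rim in",q(290,147),q(508,147),.072,.060,0)
rep("ledges in",q(292,217),q(505,219),.062,.044,.076)
for z in (.131,.133,.136):
    rep(f"ribs {z}",q(57,208),q(741,209),z,.056,.168); rep(f"rim {z}",q(51,304),q(748,306),z,.041,.176)
    rep(f"rib low {z-.045}",q(137,185),q(672,186),z-.045,.056,.168)
```

```text
tray rim len 0.1939 0.196 yaw -0.1777 c [ 0.6271 -0.0072]
tray rim in len 0.0724 0 yaw -0.1745 c [ 0.6267 -0.0067]
ledges in len 0.0753 0.076 yaw -0.1805 c [ 0.6267 -0.0071]
ribs 0.131 len 0.17 0.168 yaw -0.1755 c [ 0.629  -0.0072]
rim 0.131 len 0.1778 0.176 yaw -0.1764 c [ 0.6295 -0.0071]
rib low 0.08600000000000001 len 0.1683 0.168 yaw -0.1757 c [ 0.6297 -0.0055]
ribs 0.133 len 0.168 0.168 yaw -0.1755 c [ 0.6288 -0.0071]
rim 0.133 len 0.1757 0.176 yaw -0.1764 c [ 0.6291 -0.0071]
rib low 0.08800000000000001 len 0.1667 0.168 yaw -0.1757 c [ 0.6296 -0.0055]
ribs 0.136 len 0.1649 0.168 yaw -0.1755 c [ 0.6285 -0.0071]
rim 0.136 len 0.1724 0.176 yaw -0.1764 c [ 0.6285 -0.007 ]
rib low 0.09100000000000001 len 0.1643 0.168 yaw -0.1757 c [ 0.6293 -0.0055]
```

Emit:
move_arm(
  deltas=[
    [[0, 2.2, -0.4], [0, 0, 0]],
    [[5, 0, 0], [0, 0, 0]],
    [[5, 0, 0], [0, 0, 0]],
    [[3, 0, 0], [0, 0, 0]],
    [[0, 0, 0], [0, 0, 0]],
  ],
)

```text
t: 38.33
position: [0.6211, -0.0067, 0.1219]
ee_rot: [-0.454, 0.542, 0.455, 0.541]
wrist_force: [-0.3, 0.8, -4.5]
width: 0.0328
```

Run:
```python
from h import *
im,p=snap("st3"); plan([.6268,-.007,.11],1.394); print(env.get_state()["wrist_force"])
cv2.imwrite("pics/c31.png",cv2.resize(im[70:230,40:460],None,fx=1.9,fy=3,interpolation=cv2.INTER_CUBIC))
```

```text
t 38.38 pos [ 0.6213 -0.0067  0.1223] psi 1.3959 q6 -1.493 w 32.7
 turn [ 0.0019 -0.     -0.0005]  then shift mm [12.3 -5.4  0.6]
[-0.30456275  0.65945273 -4.82639862]
```

View pics/c31.png

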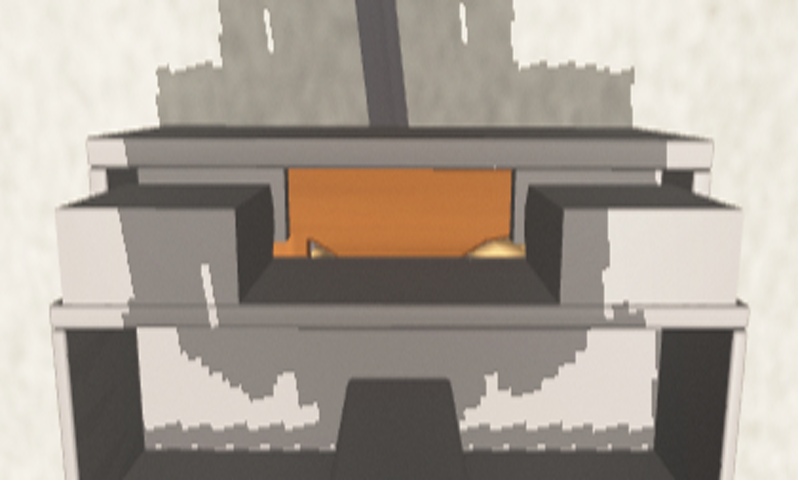

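Run:
```python
from h import *
im,p=load("st3"); q=lambda u,v:(40+(u-.45)/1.9,70+(v-1)/3)
def rep(n,L,R,z,off,nom):
    P=ray([L,R],p,z)[:,:2]; d=P[1]-P[0]; a=np.arctan2(d[1],d[0]); ex=np.array([np.cos(a-np.pi/2),np.sin(a-np.pi/2)])
    print(n,"len",np.linalg.norm(d).round(4),nom,"yaw",(a-np.pi/2).round(4),"c",(P.mean(0)+off*ex).round(4))
rep("tray rim",q(88,139),q(713,141),.072,.066,.196)
rep("tray rim in",q(290,167),q(512,167),.072,.060,0)
rep("ledges in",q(288,239),q(513,240),.062,.044,.076)
z=.118
rep(f"ribs {z}",q(57,208),q(741,209),z,.056,.168); rep(f"rim {z}",q(51,304),q(748,306),z,.041,.176)
rep(f"rib low {z-.045}",q(137,185),q(672,186),z-.045,.056,.168)
```

```text
tray rim len 0.1939 0.196 yaw -0.1767 c [ 0.6273 -0.0071]
tray rim in len 0.0694 0 yaw -0.1747 c [ 0.6266 -0.0067]
ledges in len 0.0751 0.076 yaw -0.1775 c [ 0.6262 -0.0068]
ribs 0.118 len 0.1686 0.168 yaw -0.1756 c [ 0.6256 -0.0072]
rim 0.118 len 0.1763 0.176 yaw -0.1765 c [ 0.626  -0.0072]
rib low 0.073 len 0.1672 0.168 yaw -0.1758 c [ 0.6263 -0.0055]
```

Tote centre (0.626,−0.007) agrees with tray centre (0.6266,−0.007), yaw −0.176 against −0.177. Lowering onto the ledges.

Emit:
move_arm(
  deltas=[
    [[3, -0.4, 0], [0, 0, 0]],
    [[2, 0, 0], [0, 0, 0]],
    [[1, 0, 0], [0, 0, 0]],
    [[0, 0, 0], [0, 0, 0]],
  ],
)

```text
t: 38.88
position: [0.6218, -0.0068, 0.1165]
ee_rot: [-0.454, 0.542, 0.454, 0.542]
wrist_force: [-0.1, 0.2, -3.9]
width: 0.0324
```

Emit:
move_arm(
  deltas=[
    [[1.5, 0, 0], [0, 0, 0]],
    [[0, 0, 0], [0, 0, 0]],
  ],
)

```text
t: 39.12
position: [0.6218, -0.0067, 0.115]
ee_rot: [-0.454, 0.542, 0.454, 0.542]
wrist_force: [0.3, -0.3, -3.4]
width: 0.033
```

Emit:
move_arm(
  deltas=[
    [[1.5, 0, 0], [0, 0, 0]],
    [[0, 0, 0], [0, 0, 0]],
  ],
)

```text
t: 39.38
position: [0.6219, -0.0068, 0.1137]
ee_rot: [-0.454, 0.542, 0.454, 0.542]
wrist_force: [0.3, 0.3, -4.2]
width: 0.0325
```

Emit:
move_arm(
  deltas=[
    [[1.5, 0, 0], [0, 0, 0]],
    [[0, 0, 0], [0, 0, 0]],
  ],
)

```text
t: 39.62
position: [0.6222, -0.0068, 0.1135]
ee_rot: [-0.455, 0.542, 0.454, 0.542]
wrist_force: [-2.8, 0.2, 4.4]
width: 0.0328
```

Run:
```python
from h import *
im,p=snap("st4"); snap("st4s","scene"); plan(); print(env.get_state()["wrist_force"],env.get_state()["torque"])
cv2.imwrite("pics/c32.png",cv2.resize(im[70:230,40:460],None,fx=1.9,fy=3,interpolation=cv2.INTER_CUBIC))
i,pt=load("st4s"); cv2.imwrite("pics/c33.png",cv2.resize(i[130:240,220:330],None,fx=6,fy=5.4,interpolation=cv2.INTER_CUBIC))
```

```text
t 39.73 pos [ 0.6222 -0.0068  0.1135] psi 1.396 q6 -1.493 w 32.6
 turn [ 0.     -0.0001  0.0009]  then shift mm [0. 0. 0.]
[-3.81342908  1.35626047  6.62954102] [-0.09503346  0.88106648 -0.02783421]
```

View pics/c32.png

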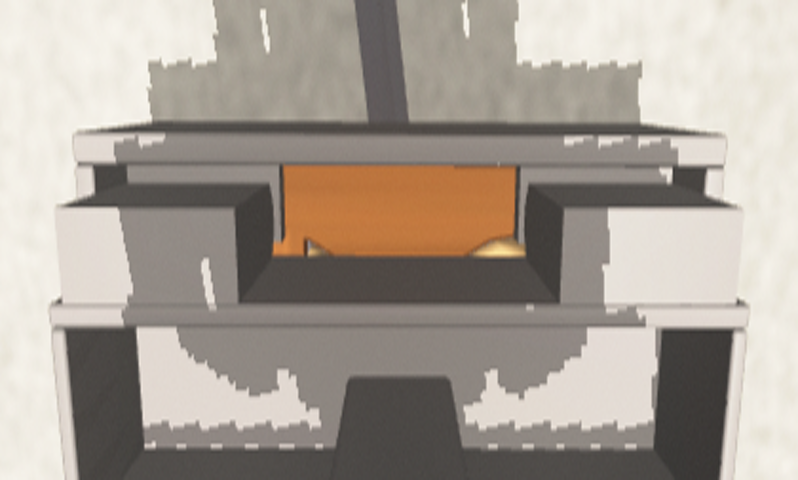

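View pics/c33.png

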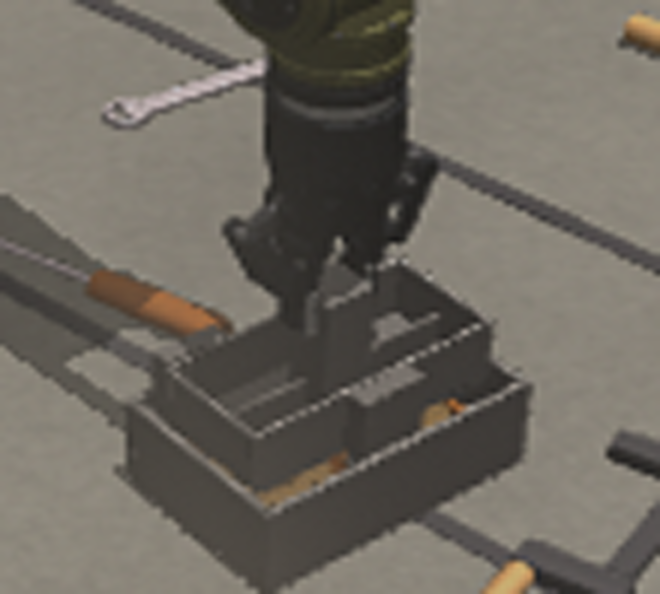

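Run:
```python
from h import *
im,p=load("st4"); q=lambda u,v:(40+(u-.45)/1.9,70+(v-1)/3)
def rep(n,L,R,z,off,nom):
    P=ray([L,R],p,z)[:,:2]; d=P[1]-P[0]; a=np.arctan2(d[1],d[0]); ex=np.array([np.cos(a-np.pi/2),np.sin(a-np.pi/2)])
    print(n,"len",np.linalg.norm(d).round(4),nom,"yaw",(a-np.pi/2).round(4),"c",(P.mean(0)+off*ex).round(4))
rep("tray rim",q(74,135),q(726,137),.072,.066,.196)
rep("ledges in",q(282,239),q(519,240),.062,.044,.076)
for z in (.112,.109): rep(f"ribs {z}",q(57,207),q(742,208),z,.056,.168); rep(f"rim {z}",q(51,303),q(748,305),z,.041,.176)
rep(f"rib low",q(137,184),q(672,185),.067,.056,.168)
```

```text
tray rim len 0.1939 0.196 yaw -0.1764 c [ 0.6274 -0.0072]
ledges in len 0.076 0.076 yaw -0.1772 c [ 0.6263 -0.0068]
ribs 0.112 len 0.1662 0.168 yaw -0.1755 c [ 0.6263 -0.0071]
rim 0.112 len 0.1736 0.176 yaw -0.1764 c [ 0.6264 -0.0072]
ribs 0.109 len 0.1693 0.168 yaw -0.1755 c [ 0.6267 -0.0072]
rim 0.109 len 0.1768 0.176 yaw -0.1764 c [ 0.627  -0.0073]
rib low len 0.1651 0.168 yaw -0.1757 c [ 0.6271 -0.0056]
```

The tote centre agrees with the tray centre to within about 1 mm, with contact at the expected height. Release and rise.

Emit:
move_arm(
  deltas=[
    [[0, 0, 0], [0, 0, 0]],
    [[0, 0, 0], [0, 0, 0]],
    [[0, 0, 0], [0, 0, 0]],
    [[-15, 0, 0], [0, 0, 0]],
    [[-35, 0, 0], [0, 0, 0]],
    [[-45, 0, 0], [0, 0, 0]],
    [[-45, 0, 0], [0, 0, 0]],
    [[-10, 0, 0], [0, 0, 0]],
    [[0, 0, 0], [0, 0, 0]],
  ],
  hand=60,
)

```text
t: 40.85
position: [0.6223, -0.0068, 0.2634]
ee_rot: [-0.455, 0.541, 0.454, 0.542]
wrist_force: [0.2, 0.3, -0.4]
width: 0.0599
```

Run:
```python
from h import *
im,p=snap("en1"); snap("en1s","scene"); snap("en1t","top"); plan(); print(env.get_state()["wrist_force"])
i,pt=load("en1s"); cv2.imwrite("pics/c34.png",cv2.resize(i[130:260,120:330],None,fx=3.8,fy=4.5,interpolation=cv2.INTER_CUBIC))
```

```text
t 41.0 pos [ 0.6209 -0.0067  0.2598] psi 1.3958 q6 -1.493 w 59.8
 turn [-0.     -0.0003 -0.0036]  then shift mm [0. 0. 0.]
[ 0.38001104 -0.50765794  0.13216948]
```

View pics/en1.png

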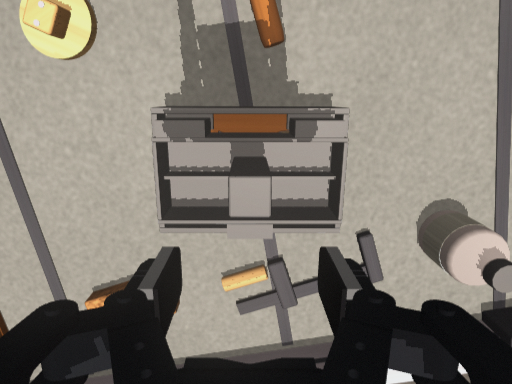

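View pics/c34.png

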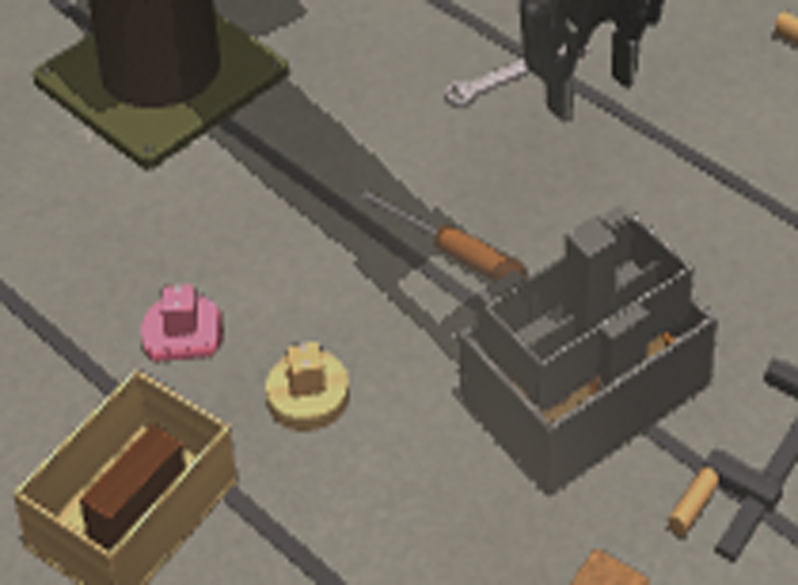

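Released. A last check of pose and level: the post should be at z 162 mm and the rim at z 112 mm.

Run:
```python
from h import *
im,p=load("en1"); cv2.imwrite("pics/c35.png",cv2.resize(im[95:245,140:360],None,fx=3.6,fy=3.6,interpolation=cv2.INTER_CUBIC))
```

```text
(no output)
```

View pics/c35.png

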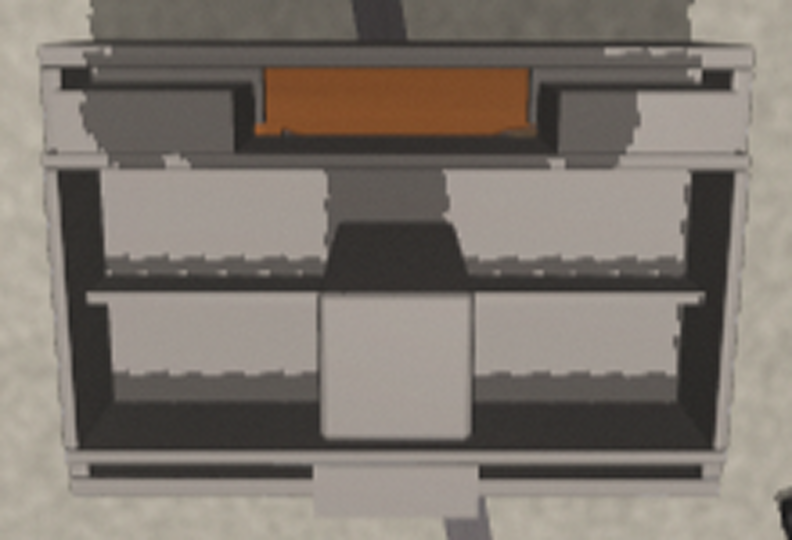

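Run:
```python
from h import *
im,p=load("en1"); q=lambda L:[(140+(u-1.3)/3.6,95+(v-1.3)/3.6) for u,v in L]
post=ray(q([(319,291),(473,291),(471,439),(322,439)]),p,.162); print("post",rect(post))
rim=ray(q([(44,155),(750,155),(729,462),(66,462)]),p,.112); print("rim",rect(rim))
print("tray",rect(ray(q([(39,45),(755,45),(719,495),(70,495)]),p,.072)))
r=ray(q([(313,517),(478,517)]),p,.112)[:,:2]; a=-.177; ex=np.array([np.cos(a),np.sin(a)]); print("single rib pt",r.mean(0)-.003*ex,"ledge",np.array([.6265,-.007])+.053*ex)
```

```text
post (array([ 0.6261, -0.0071]), np.float64(0.0329), np.float64(0.0334), np.float64(1.396), np.float64(-0.1712))
rim (array([ 0.6263, -0.0068]), np.float64(0.1751), np.float64(0.0806), np.float64(1.3961), np.float64(-0.1726))
tray (array([ 0.6262, -0.0071]), np.float64(0.1953), np.float64(0.1312), np.float64(1.3961), np.float64(-0.18))
single rib pt [ 0.67842425 -0.01643014] ledge [ 0.67867195 -0.01633209]
```

Run:
```python
from h import *
print(env.get_state()["t"], env.sign_off())
```

```text
the job is handed in; nothing more can be done
41.0 None
```

The kit is packed and handed in at 41.0 s of the 72 s allowed; no verdict was reported.

**What I did:** I put the offcut in the scrap bin. I then set the notched and flat-sided templates into their pockets, each lowered until it touched the floor, at the height expected. Last, I turned the tote half round and set it on the ledges.

**Last checks:**
- **Offcut:** it lies in the bin in the final scene picture.
- **Templates:** before the tote went on, both lay flush, within about 1 mm of their pocket centres by the marks on their grips. They have been mostly covered since.
- **Tote:** the centres of its post and rim agree with the tray centre within 0.5 mm, and the single rib with its ledge within 0.5 mm. The sizes fit a level tote resting on the ledges.
- **Bystanders:** I saw no shift in the plain template or the others in the final pictures, but did not measure them.

**What disagreed:**
- **Fingertip position:** the fingertips really sit about 17 mm behind the reported tool point, not 8 mm ahead. My first grasp of the notched template therefore closed above its grip. A short downward test touch on the grip (about 20 N) showed the offset, and I used it from then on. The offcut, grasped before I knew this, was held only by the very tips.
- **Grip widths:** held objects read 1 to 2 mm narrower than their stated sizes.
- **Tool readings:** the measured tool position scattered by 1 to 2 mm, so I aligned the final placements from the pictures instead.

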